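Lock a tube block onto a shaker with a latch plate

ROBOT

A 6-joint arm with a two-finger parallel gripper is mounted at the origin on a cart in front of the work surface, level with it; the furniture and walls round the work are solid. World frame = base frame: x ahead of the robot, y to its left, z up, the work surface at z = 0. Lengths are in mm, angles in rad, forces in N, time in s.
With the tool pointing down it reaches from about 350 to 775 mm from the base axis. Payload 5.5 kg.
Tool frame: the origin (TCP) lies on the centre line of the jaws, within the pads' length; the fingertips stand robot.tips_ahead ahead of it and the grasp point (between the pads) lies 8 mm behind it (robot.tips_ahead is the distance from the TCP to the fingertips, in mm); y points along the fingers, z is the direction in which the jaws open and shut, and the axes are right-handed (so a half turn about y gives the same grasp; the last joint's range is limited). The gripper opens to 85 mm and grips with 20 to 120 N. Pads are 22 mm wide; open, the fingers measure 114 mm over their backs; the gripper's body (76 mm by 85 mm) begins 54 mm behind the grasp point. The pads swing forward as they close: fully open they stand 13 mm farther back than shut.
Start: joints at [1.119, 0.313, 0.046, 1.304, 0, 1.431], TCP at [176.419, 547.309, 242.323] pointing down, gripper open.
Joint ranges: [-2.76, 2.76], [-0.86, 1.69], [-1.03, 1.26], [-2.2, 2.34], [-1.47, 1.5], [-3.14, 3.14]. Speed limits (rad/s): [2.57, 2.57, 3.14, 3.14, 3.14, 3.14].

INTERFACE

Orientations are given as a unit quaternion [x, y, z, w].
In Python, from bench import robot gives the robot as it stands.
- The arm moves only by the tool jog_arm, never from a script. Its argument "deltas" is text: rows parted by semicolons, each of 7 numbers parted by spaces: the opening, from 0 (shut) to 1 (fully open), then the shift along the tool's x, y, z in mm, then the turn, a rotation vector about the tool's x, y, z in degrees. In form: hand dx dy dz ax ay az; .... A call has 1 to 12 rows; each row shifts and turns the commanded pose from where the row before left it, along the tool's axes as they then stand; what a row does not reach is not made up. A row lasts 1/10 s, in which the tool goes at most 50 mm and 8.59 degrees, less where a joint would pass 70% of its speed; a pose out of reach is approached as far as the arm can. A call is refused whole if a number of a shift passes 50 or a number of a turn 8.59, either way. A call with a gripper value outside its range is refused whole. The fingers move at their own pace and stop on an object; "newtons" is the grip in N (left out, the last holds). Time passes only in rows, so rows that do not move let the fingers close. It gives the time, the measured TCP pose, the force and the opening at its end, in the units of the state.
- robot.state(): the state, without advancing time (a new reading comes with each control period).
- robot.get_image(name): name is "scene" or "top" or "wrist"; returns the picture (400x640x3 uint8, red, green, blue); there is no depth.
- robot.calibration(name): a dict with "fovy" (degrees; the focal length in pixels is half the picture's height over the tangent of half this angle, whatever the lens; pixels are square), "cx", "cy" (the principal point, pixels), "R" (3x3) and "t" (3): a world point X has camera coordinates R X + t. Camera axes: x right, y down, z forward; pixel columns grow to the right and rows downward; lengths in mm; the calibration is good to about 2 mm. The wrist camera is an equidistant fisheye: a pixel r from the principal point sees the ray r / f radians off the axis. A picture is of the moment at which its call begins: read the wrist's pose just before it. calibration takes no time and is no camera call; for the wrist camera it gives the pose at the moment of the call.
- robot.job_done(): hands the job in, once; it reports no verdict.
The state is a dict: "time": time; "q": joint angles; "qvel": joint speeds; "joint_torque": joint torques, N m; "eef_pos": TCP position; "eef_rot": TCP orientation; "ft_force": force on the tool from outside, world axes, zero at the start; "wrist_torque": the same for the moment, N m; "opening": finger opening in mm.
Only numpy, scipy, OpenCV 4.12 (cv2) and the standard library are available. Lean on these libraries where they do the work, as an engineer would, in place of code of your own. Each camera call takes 0.05 s, during which the arm holds its last target.

TASK

Put the tube block fully down in the nest on the shaker platform, its bare foot towards the mushroom stud, then lock it down with the latch plate: work the oblong eye past the stud's wide head so that the plate ends up level under the head, with the stud at the middle of the eye and the tongue lying square over the block's foot. Leave the glassware and the wash bottle standing where they are.

Things in the scene. Friction and masses are not known exactly. Their poses are not given: they have to be found in the camera images.
- shaker: Bench shaker fixed to the worktop: white housing, dark flat platform 150 (x) x 250 (y) mm on top, its upper face 66 mm above the worktop. Origin: on the worktop under the platform's centre; z up, y along the platform (stud on the +y half, nest on the -y half).
- stud (a point): On the platform's upper face, on the axis of the upright mushroom stud; axes as the shaker's. Neck 10 mm in diameter; round flat head 56 mm in diameter, its underside 22 and top 27 mm above this point. A rest bar for the plate's front bar, 90 (x) mm and 8 mm high, lies on the platform from y = +20 to +42 mm of this point.
- nest (a point): Centre of the nest on the platform's upper face, 128 mm from the stud towards -y; axes as the shaker's. Four rails, 6 mm high and 5 mm wide, leave 92 (x) x 90 (y) mm between them, so the tube block has 4 mm of play on each side.
- tube_block: Loose aluminium block, 0.3 to 0.55 kg, base 84 (x) x 82 (y) x 8 mm; on it a body 78 (x) x 42 (y) mm with six tube holes, centred at y = -20 mm, top 60 mm above the underside. So the base sticks out at +y as a bare foot, y = +1 to +41, 8 mm thick. Origin: centre of underside. Grip the body across its 42 mm. In the nest its axes run as the shaker's.
- latch_plate: Loose steel plate 94 (x) x 136 (y) x 5 mm, 0.15 to 0.3 kg, flat, grip fin up. Origin: centre of underside. Oblong eye 68 (x) x 47 (y) mm centred at y = +32; bars beside it 13 mm, front (+y) bar 12.5 mm wide. Fin 10 (x) x 40 (y) mm at y = -28, top 50 mm up. Fitted, its axes run as the shaker's: tilted 0.4 rad, the front bar goes under the head, almost to the neck, then the fin side comes down.
- eye (a point): Centre of the eye at the plate's underside (y = +32 mm of the plate); axes as the plate's.
- tongue (a point): Middle of the end edge (y = -68 mm) of the plate's 60 mm wide tongue, at the underside, 100 mm from the eye's centre; axes as the plate's. When fitted it overlaps the block's foot by about 14 mm; it must not run into the block's body while the plate is worked on.
- conical_flask: Bystander, not to be disturbed: conical glass flask (the one nearest the robot), 92 mm across, 124 mm tall. Origin: underside.
- beaker_250: Bystander, not to be disturbed: glass beaker, 99 mm across, 129 mm tall. Origin: underside.
- beaker_50a: Bystander, not to be disturbed: small glass beaker, 68 mm across, 90 mm tall. Origin: underside.
- cylinder_25: Bystander, not to be disturbed: slim stoppered glass measuring cylinder, 40 mm across, 191 mm tall. Origin: underside.
- wash_bottle: Bystander, not to be disturbed: white plastic wash bottle with a bent spout, 96 x 131 mm, 260 mm tall. Origin: underside.

How it is judged:
By the outcome, as a careful person would: the job done as asked, in the order asked, and still so for the second after the job is handed in, with the robot touching nothing.
It also fails if it takes over 61 s, if anything falls off the work surface, if the arm or the gripper's body presses on something with over 40 N, if the wrist force passes 120 N, or if a joint passes its speed limit or range.

## Working session

There is one attempt and no reset: what is moved stays moved. The work goes in short steps, Python scripts to look and compute and a tool call to move; the robot and the scene stay as the last step left them, time stands still between calls to the robot, and variables do not carry over. Pictures are saved under pics/ and viewed, and the job is handed in when it is done.

Besides the shell and the picture viewer there is one more tool, called after ">>>" as name(argument=value, ...), one argument or row to a line, values as JSON. jog_arm: Moves the arm, as the interface text tells. Its arguments: {"type":"object","properties":{"deltas":{"type":"string"},"newtons":{"type":"number"}},"required":["deltas"]}

```bash
ls; mkdir -p pics; python3 - <<'E'
from bench import robot
import cv2
s=robot.state();print(s, robot.tips_ahead)
for n in ["scene","top","wrist"]:
    c=robot.calibration(n);print(n,c)
    cv2.imwrite(f"pics/{n}0.png",robot.get_image(n)[:,:,::-1])
E
```

```text
pics
{'time': 0.0, 'q': array([1.11941256e+00, 3.14023247e-01, 4.49652827e-02, 1.30361440e+00,
       3.25316286e-05, 1.43116603e+00]), 'qvel': array([ 0.00024701,  0.00033904, -0.00124707, -0.00039344, -0.00117225,
       -0.00243547]), 'joint_torque': array([ 7.99222516e-05, -4.80630577e+01,  2.98533279e+01,  1.92186580e-02,
        3.46472495e-05,  3.96223982e-06]), 'eef_pos': array([176.16404549, 546.82152166, 241.39027065]), 'eef_rot': array([ 0.69916455, -0.10997981,  0.10957148, -0.69790219]), 'ft_force': array([ 0.12913492,  0.68832681, -0.5108795 ]), 'wrist_torque': array([0.00978318, 0.02459231, 0.00888429]), 'opening': 85.06322342503987} 11.0
scene {'fovy': 46.058633841279274, 'cx': 315.78522565905365, 'cy': 197.54254665745717, 'R': array([[ 0.77133244, -0.6361596 ,  0.01863406],
       [-0.31287267, -0.40452411, -0.85934332],
       [ 0.55421743,  0.65700929, -0.51105952]]), 't': array([-414.26191467,  211.84398437, 1264.88376922])}
top {'fovy': 56.66367129014959, 'cx': 312.9802616960789, 'cy': 195.376173255266, 'R': array([[ 0.01265947, -0.9999099 , -0.00446524],
       [-0.99268788, -0.01203167, -0.1201083 ],
       [ 0.12004375,  0.0059531 , -0.99275075]]), 't': array([  -5.79786503,  559.47883229, 1270.58922552])}
wrist {'fovy': 65.70646984690485, 'cx': 321.33756569308963, 'cy': 201.7018957023821, 'R': array([[ 0.30675839,  0.9517826 , -0.00302914],
       [ 0.90983912, -0.29230266,  0.29453679],
       [ 0.27944957, -0.09310766, -0.95563534]]), 't': array([-573.93440193,  -39.21538781,  380.57545552])}
```

View pics/scene0.png

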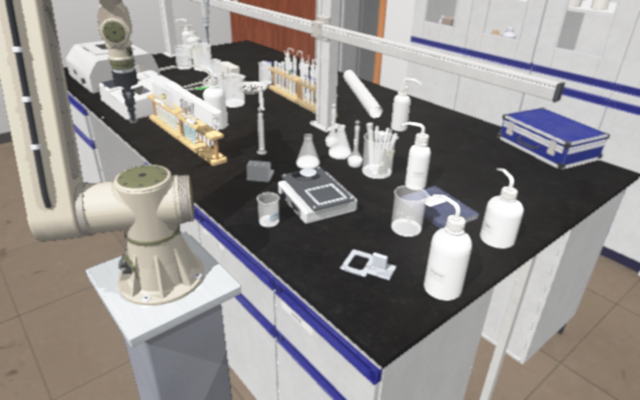

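View pics/top0.png

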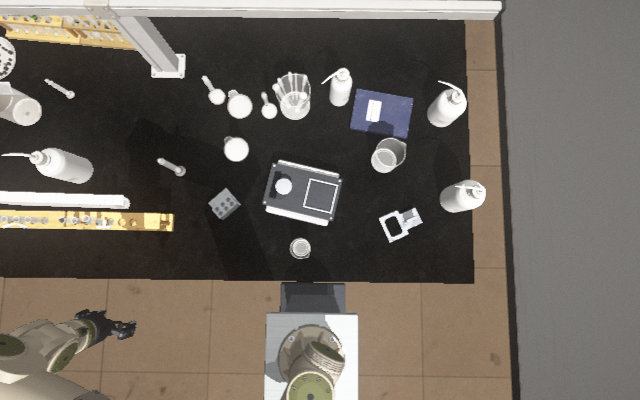

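View pics/wrist0.png

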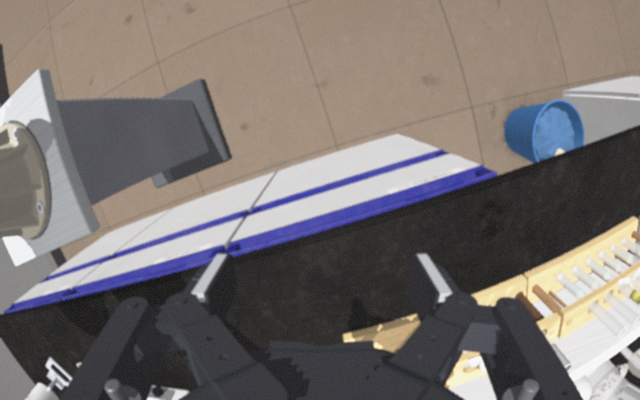

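```bash
cat > h.py <<'E'
import numpy as np,cv2
from bench import robot
from scipy.spatial.transform import Rotation as Ro
def K(c): return 200/np.tan(np.radians(c["fovy"]/2))
def ray(c,u,v,fish=False):
    f=K(c);x=(u-c["cx"]);y=(v-c["cy"])
    if fish:
        r=np.hypot(x,y);th=r/f;d=np.array([np.sin(th)*x/r,np.sin(th)*y/r,np.cos(th)])
    else: d=np.array([x/f,y/f,1])
    R=np.array(c["R"]);return -R.T@c["t"],R.T@d
def atz(c,u,v,z,fish=False):
    o,d=ray(c,u,v,fish);return o+d*(z-o[2])/d[2]
def proj(c,X,fish=False):
    X=np.atleast_2d(X);p=X@np.array(c["R"]).T+c["t"];f=K(c)
    if fish:
        rr=np.hypot(p[:,0],p[:,1]);th=np.arctan2(rr,p[:,2]);k=f*th/np.maximum(rr,1e-9)
        return np.c_[c["cx"]+k*p[:,0],c["cy"]+k*p[:,1]]
    return np.c_[c["cx"]+f*p[:,0]/p[:,2],c["cy"]+f*p[:,1]/p[:,2]]
def crop(img,x0,y0,w,h,s,name):
    a=cv2.resize(img[y0:y0+h,x0:x0+w],None,fx=s,fy=s,interpolation=cv2.INTER_CUBIC)
    if a.shape[2]==3: a=a[:,:,::-1]
    cv2.imwrite(name,a)
E
python3 - <<'E'
from h import *
a=cv2.imread("pics/top0.png")[:,:,::-1]
crop(a,200,150,160,115,5,"pics/t_a.png")
crop(a,360,170,140,90,5,"pics/t_b.png")
a=cv2.imread("pics/scene0.png")[:,:,::-1]
crop(a,235,130,140,100,5,"pics/s_a.png")
crop(a,320,180,160,120,5,"pics/s_b.png")
E
```

```text
(no output)
```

View pics/t_a.png

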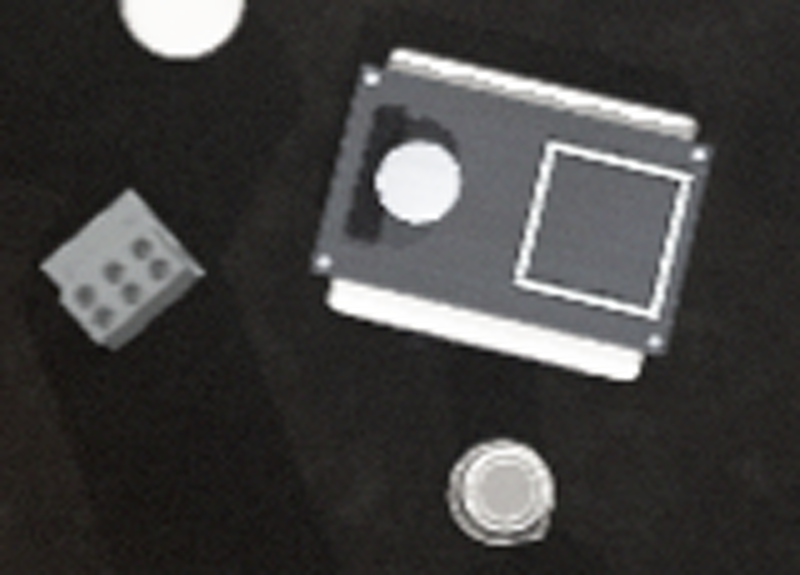

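View pics/t_b.png

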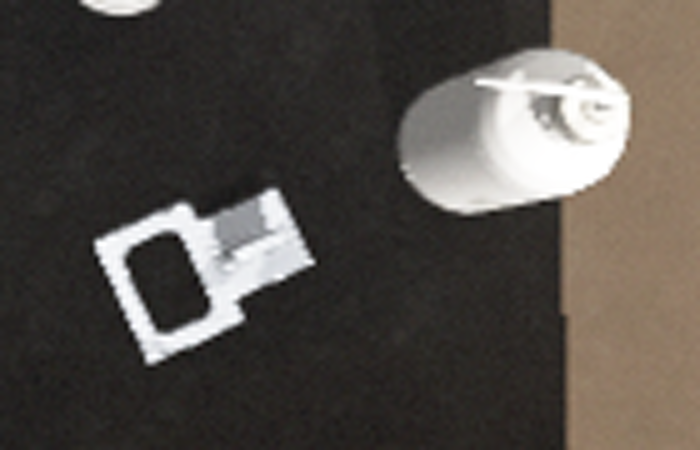

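View pics/s_a.png

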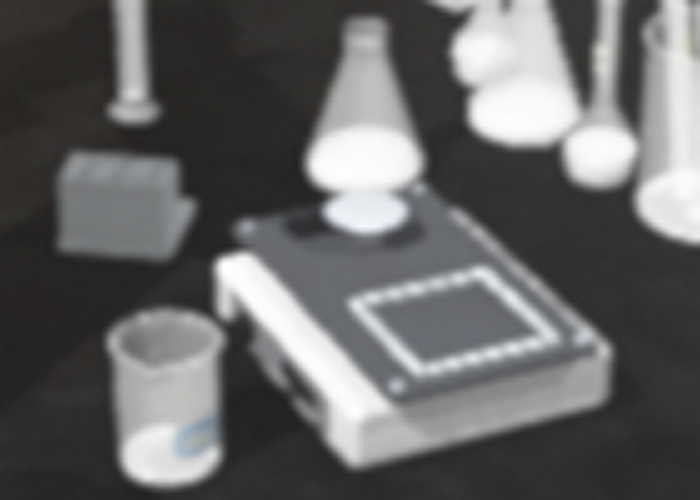

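View pics/s_b.png

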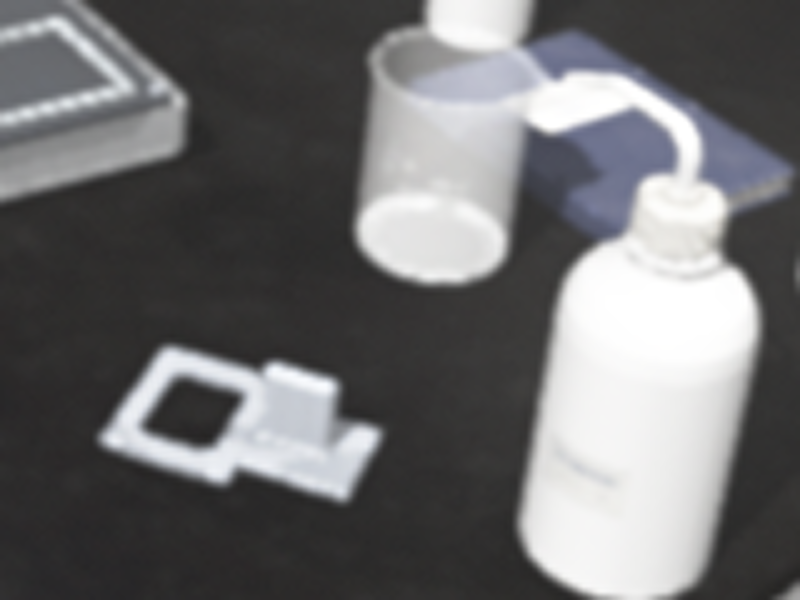

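```bash
cat > fit.py <<'E'
from h import *
from scipy.optimize import least_squares
ct=robot.calibration("top");cs=robot.calibration("scene")
def full(p,x0,y0,s=5): return (np.array(p,float)+.5)/s-.5+[x0,y0]
def fit(obs,g,z0=0,verbose=True):
    # obs: list of (cal,pts px,model pts,fish)
    def res(p,parts=False):
        c,s=np.cos(p[2]),np.sin(p[2]);out=[]
        for cal,px,m,fi in obs:
            m=np.array(m,float);X=np.c_[p[0]+c*m[:,0]-s*m[:,1],p[1]+s*m[:,0]+c*m[:,1],m[:,2]+z0]
            out.append(proj(cal,X,fi)-px)
        return out if parts else np.concatenate(out).ravel()
    r=least_squares(res,g,loss="soft_l1",x_scale=[10,10,.1])
    if verbose:
        print(np.round(r.x[:2],1),"yaw deg",round(np.degrees(r.x[2]),2))
        for o in res(r.x,True): print(np.round(o,1).tolist())
    return r.x
E
cat > m1.py <<'E'
from fit import *
rail=[(51,-78,72),(51,-178,72),(-51,-178,72),(-51,-78,72)]
rail=[(51,-128+50,72),(51,-178,72),(-51,-178,72),(-51,-78,72)]
tp=full([(547,143),(694,177),(658,318),(516,283),(418,182)],200,150)
sp=full([(487,264),(560,342),(420,377),(350,297),(367,212)],235,130)
m=rail+[(0,0,93)]
print("stud frame");
for o in ([(ct,tp,m,0)],[(cs,sp,m,0)],[(ct,tp,m,0),(cs,sp,m,0)]): fit(o,[450,50,-.25])
print("block")
holes=full(np.mean([(142,246),(115,270),(85,295),(158,268),(131,291),(103,318)],0),200,150)
bp=np.r_[full([(130,190),(40,265),(205,270),(110,350)],200,150),[holes]]
fit([(ct,bp,[(42,41,8),(-42,41,8),(42,-41,4),(-42,-41,4),(0,-20,60)],0)],[450,250,-.85])
print("plate")
pp=full([(95,240),(150,363),(275,188),(315,263),(168,282)],360,170)
fit([(ct,pp,[(47,68,5),(-47,68,5),(30,-68,5),(-30,-68,5),(0,32,3)],0)],[450,-250,.4])
sp=full([(170,345),(98,438),(383,430),(348,500)],320,180)
fit([(cs,sp,[(47,68,5),(-47,68,5),(30,-68,5),(-30,-68,5)],0)],[450,-250,.4])
E
python3 m1.py
```

```text
stud frame
[582.8 100.8] yaw deg -12.76
[[0.6, -0.3], [-0.4, -0.4], [-0.0, 0.3], [-0.3, 0.5], [0.2, 0.0]]
[581.7  98.1] yaw deg -12.71
[[-0.1, 1.2], [0.3, -0.5], [-0.2, -0.4], [-0.1, 1.0], [0.1, -0.8]]
[583.  100.1] yaw deg -12.75
[[0.7, -0.4], [-0.3, -0.5], [0.2, 0.2], [-0.1, 0.4], [0.4, -0.0]]
[[-0.2, 0.9], [0.1, -0.9], [-0.3, -0.8], [-0.2, 0.7], [0.0, -1.1]]
block
[530.5 320.2] yaw deg -47.84
[[-0.1, -0.6], [-0.1, -0.2], [-0.2, 0.5], [0.8, 0.0], [-0.2, 0.2]]
plate
[ 470.4 -314.6] yaw deg 24.34
[[-0.1, 0.2], [0.1, -0.0], [0.4, -0.3], [-0.3, 0.1], [-0.1, -0.1]]
[ 470.  -316.2] yaw deg 23.57
[[-0.2, 0.4], [1.0, -0.1], [-0.2, 0.7], [-0.4, -0.8]]
```

```bash
cat > plan.py <<'E'
from h import *
def cur():
    s=robot.state();return s["eef_pos"],Ro.from_quat(s["eef_rot"])
def down(yz_deg,tilt=0):
    """tool down; tool z heading at world angle yz_deg"""
    a=np.radians(yz_deg);z=np.array([np.cos(a),np.sin(a),0]);y=np.array([0,0,-1.]);x=np.cross(y,z)
    return Ro.from_matrix(np.c_[x,y,z])
def show(target_p,target_R,p=None,R=None):
    if p is None: p,R=cur()
    d=R.inv().apply(np.array(target_p)-p);rv=np.degrees((R.inv()*target_R).as_rotvec())
    dd=target_R.inv().apply(np.array(target_p)-p)
    print("shift in cur tool",np.round(d,2),"rotvec",np.round(rv,2),"| shift in target tool axes",np.round(dd,2));
E
python3 - <<'E'
from plan import *
p,R=cur();print(np.round(R.as_matrix(),4))
z=R.as_matrix()[:,2];print("z heading",np.degrees(np.arctan2(z[1],z[0])))
print("block y heading",90-47.84,"x",-47.84)
for h in (42.16,42.16-180): show([530.5,320.2,242],down(h))
E
```

```text
[[ 9.518e-01 -6.000e-04  3.068e-01]
 [-3.068e-01 -1.300e-03  9.518e-01]
 [-2.000e-04 -1.000e+00 -1.400e-03]]
z heading 72.1334457674244
block y heading 42.16 x -47.84
shift in cur tool [ 4.0671e+02 -3.2000e-01 -1.0710e+02] rotvec [8.000e-02 2.997e+01 1.000e-02] | shift in target tool axes [ 4.0583e+02 -3.9000e-01  1.1041e+02]
shift in cur tool [ 4.0671e+02 -3.2000e-01 -1.0710e+02] rotvec [ 1.0000e-02 -1.5003e+02 -1.1000e-01] | shift in target tool axes [-4.0583e+02 -3.9000e-01 -1.1041e+02]
```

>>> jog_arm(
  deltas="1 0 0 0 0 7.5 0;1 0 0 0 0 7.5 0;1 0 0 0 0 7.5 0;1 0 0 0 0 7.5 0;1 45 0 12 0 0 0;1 45 0 12 0 0 0;1 45 0 12 0 0 0;1 45 0 12 0 0 0;1 45 0 12 0 0 0;1 45 0 12 0 0 0;1 45 0 12 0 0 0;1 45 0 12 0 0 0",
)

```text
time: 1.35
eef_pos: [490.4, 343.4, 242.1]
eef_rot: [0.646, -0.287, 0.287, -0.646]
ft_force: [0.5, 0.5, -0.3]
opening: 85.2
```

```bash
python3 - <<'E'
from plan import *
import pickle
c=robot.calibration("wrist");a=robot.get_image("wrist");p,R=cur();print(p,robot.state()["time"])
pickle.dump((c,p,R.as_quat()),open("pics/w1.pkl","wb"))
cv2.imwrite("pics/w1.png",a[:,:,::-1])
cc=-np.array(c["R"]).T@c["t"];print("cam in tool",R.inv().apply(cc-p), R.inv().apply(np.array(c["R"])[2]))
print(proj(c,[[530,320,30]],True))
show([530.5,320.2,242],down(42.16))
E
```

```text
[496.56021039 339.54749496 241.45138156] 1.4
cam in tool [ -81.17635385 -132.98567783   -1.77154789] [ 2.90995728e-01  9.56724135e-01 -6.44915650e-04]
[[332.88028457 211.79083228]]
shift in cur tool [37.05 -0.37 12.41] rotvec [-0.07 -0.37  0.25] | shift in target tool axes [37.12 -0.55 12.17]
```

View pics/w1.png

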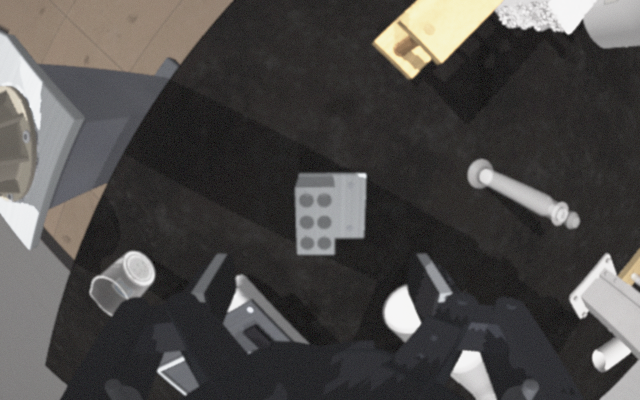

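```bash
python3 - <<'E'
from plan import *
a=cv2.imread("pics/w1.png")[:,:,::-1]
crop(a,285,160,95,105,7,"pics/w1c.png")
E
```

```text
(no output)
```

View pics/w1c.png

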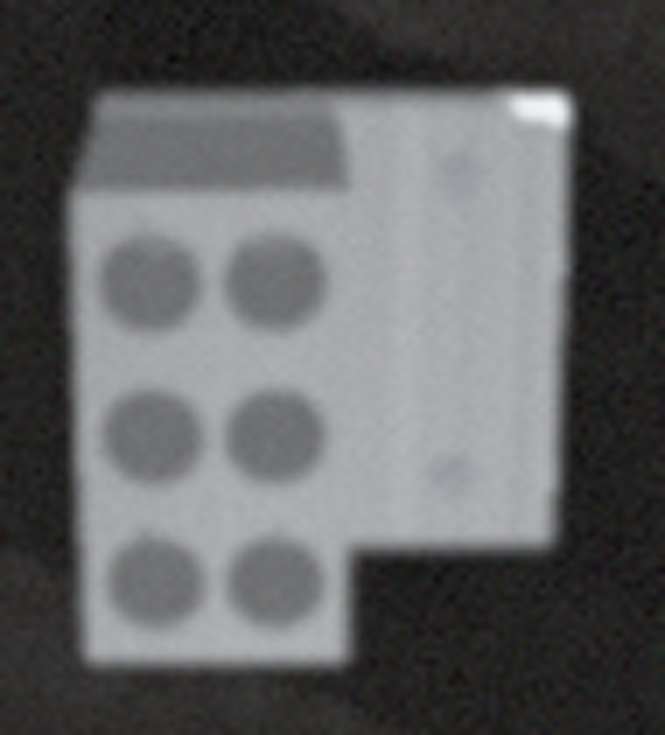

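```bash
python3 - <<'E'
from fit import *
import pickle
c,p,q=pickle.load(open("pics/w1.pkl","rb"))
px=full([(70,187),(349,187),(352,664),(84,664),(574,90),(555,546)],285,160,7)
m=[(-39,-41,60),(-39,1,60),(39,1,60),(39,-41,60),(-42,41,8),(42,41,8)]
x=fit([(c,px,m,1)],[530,320,-.83])
from plan import *
cc,s=np.cos(x[2]),np.sin(x[2])
b=x[:2]+np.array([cc*0+s*20,s*0-cc*20]);print("body centre",b)
show([b[0],b[1],150],down(90+np.degrees(x[2])))
# bystanders rough
for n,u,v in (("flask",236,148),("b50",300,248),("cyl",165,163),("b250",385,158),("wash",460,198)): print(n,atz(ct,u,v,60)[:2].round())
E
```

```text
[530.4 319.4] yaw deg -47.32
[[0.1, 0.6], [0.3, 0.2], [-0.4, -0.9], [0.8, -0.7], [-0.7, 0.9], [-0.2, -0.5]]
body centre [515.68341632 305.84865225]
shift in cur tool [37.47 91.6  -8.32] rotvec [-0.07 -0.89  0.25] | shift in target tool axes [37.74 91.45 -8.79]
flask [720. 273.]
b50 [376.  43.]
cyl [664. 519.]
b250 [ 691. -248.]
wash [ 553. -504.]
```

>>> jog_arm(
  deltas="1 18.7 0 -4.1 0 0 0;1 18.7 0 -4.2 0 -0.9 0;1 0 25 0 0 0 0;1 0 40 0 0 0 0;1 0 40 0 0 0 0;1 0 35 0 0 0 0;1 0 0 0 0 0 0;1 0 0 0 0 0 0",
)

```text
time: 2.2
eef_pos: [507.5, 311.4, 102.3]
eef_rot: [0.649, -0.282, 0.281, -0.648]
ft_force: [0.2, 0.2, -0.1]
opening: 85.5
```

```bash
python3 - <<'E'
from plan import *
c=robot.calibration("wrist");a=robot.get_image("wrist");p,R=cur();print(p,robot.state()["time"])
cv2.imwrite("pics/w2.png",a[:,:,::-1])
show([515.7,305.85,38],down(42.68))
print(proj(c,[[515.7,305.85,60]],1))
E
```

```text
[508.73531572 311.92255119 103.7442276 ] 2.25
shift in cur tool [ 9.16 65.75  0.85] rotvec [-0.08  0.37  0.03] | shift in target tool axes [ 9.19 65.74  1.  ]
[[324.4634608  248.62267273]]
```

View pics/w2.png

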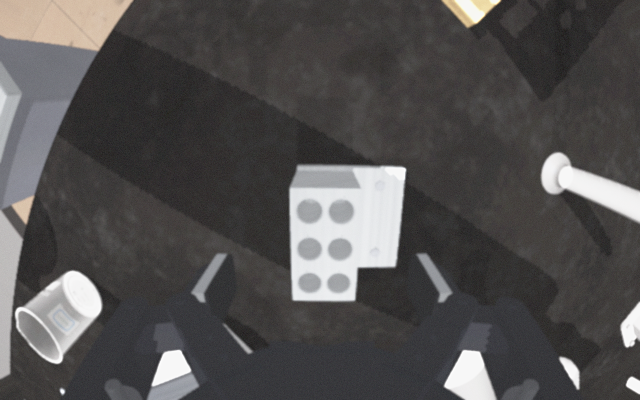

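>>> jog_arm(
  deltas="1 9.2 6 0.9 0 0.4 0;1 0 30 0 0 0 0;1 0 25 0 0 0 0;1 0 5 0 0 0 0;1 0 0 0 0 0 0;1 0 0 0 0 0 0",
)

```text
time: 2.85
eef_pos: [516.4, 305.7, 38.1]
eef_rot: [-0.647, 0.283, -0.285, 0.648]
ft_force: [-0.6, 0.6, 0.1]
opening: 85.6
```

```bash
python3 - <<'E'
from plan import *
p,R=cur();print(p,robot.state()["time"])
show([515.7,305.85,38],down(42.68))
E
```

```text
[516.41066092 305.74274271  38.0766933 ] 2.85
shift in cur tool [-0.56  0.07 -0.45] rotvec [-0.15 -0.06  0.05] | shift in target tool axes [-0.56  0.08 -0.45]
```

Good. Close.

>>> jog_arm(
  deltas="0 0 0 0 0 0 0;0 0 0 0 0 0 0;0 0 0 0 0 0 0;0 0 0 0 0 0 0;0 0 0 0 0 0 0;0 0 0 0 0 0 0;0 0 0 0 0 0 0;0 0 0 0 0 0 0",
  newtons=80,
)

```text
time: 3.65
eef_pos: [515.7, 305.7, 37.4]
eef_rot: [-0.647, 0.284, -0.284, 0.648]
ft_force: [0.3, 0.2, 5.9]
opening: 41.1
```

>>> jog_arm(
  deltas="0 0 -20 0 0 0 0;0 0 -30 0 0 0 0;0 0 -40 0 0 -8.5 0;0 0 -35 0 0 -8.5 0;0 0 0 0 0 -8.5 0;0 0 0 0 0 -8.5 0;0 18 0 -42 0 -0.6 0;0 18 0 -42 0 0 0;0 18 0 -42 0 0 0;0 18 0 -42 0 0 0;0 18 0 -42 0 0 0;0 18 0 -42 0 0 0",
)

```text
time: 4.85
eef_pos: [563.1, 34.0, 160.0]
eef_rot: [-0.703, 0.079, -0.078, 0.703]
ft_force: [1.3, 0.3, -5.1]
opening: 41.1
```

>>> jog_arm(
  deltas="0 0 0 0 0 0 0;0 0 0 0 0 0 0;0 0 0 0 0 0 0",
)

```text
time: 5.15
eef_pos: [563.2, 36.2, 160.4]
eef_rot: [-0.703, 0.079, -0.078, 0.703]
ft_force: [-0.7, 0.7, -5.2]
opening: 41.6
```

```bash
python3 - <<'E'
from plan import *
import pickle
c=robot.calibration("wrist");a=robot.get_image("wrist");p,R=cur();s=robot.state();print(p,s["time"],s["ft_force"],s["opening"])
pickle.dump((c,p,R.as_quat()),open("pics/w3.pkl","wb"))
cv2.imwrite("pics/w3.png",a[:,:,::-1])
show([550.2,-44.2,157],down(77.25))
print(proj(c,[[554.6,-24.7,70],[583,100,93]],1))
E
```

```text
[563.34744109  36.65905509 160.5742656 ] 5.2 [ 0.15908779  0.44161771 -4.774475  ] 41.198338291277636
shift in cur tool [  4.95   3.56 -81.77] rotvec [-0.01  0.06 -0.11] | shift in target tool axes [  5.02   3.57 -81.77]
[[242.76360222 215.47358955]
 [414.60489601 226.47448649]]
```

View pics/w3.png

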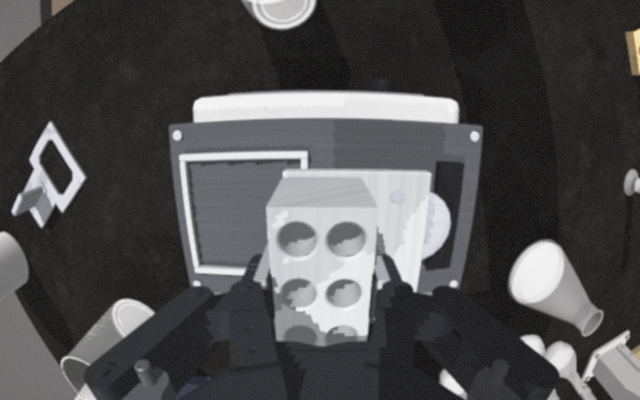

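```bash
python3 - <<'E'
from plan import *
a=cv2.imread("pics/w3.png")[:,:,::-1]
crop(a,165,115,160,175,4.5,"pics/w3a.png")
crop(a,415,115,75,175,4.5,"pics/w3b.png")
E
```

```text
(no output)
```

View pics/w3a.png

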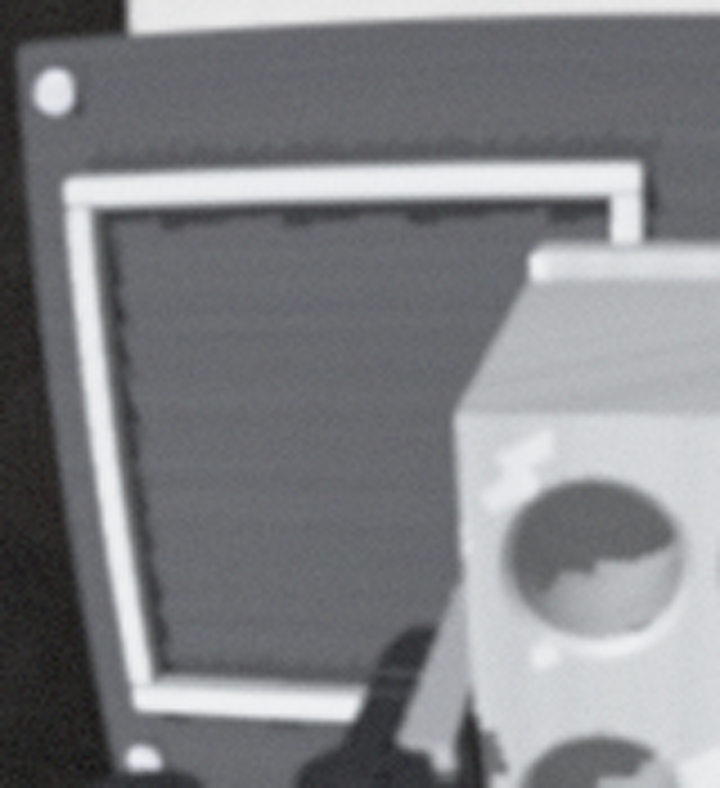

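View pics/w3b.png

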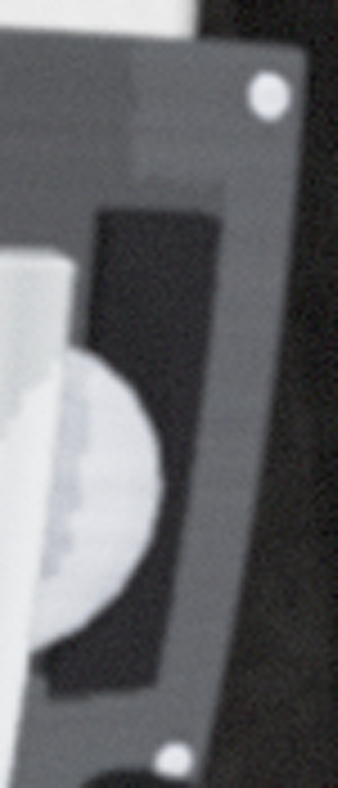

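```bash
python3 - <<'E'
from fit import *
import pickle
c,p,q=pickle.load(open("pics/w3.pkl","rb"))
px=np.r_[full([(64,180),(642,163),(137,710)],165,115,4.5),full([(98,211),(222,215),(157,688),(165,487)],415,115,4.5)]
m=[(-51,-178,72),(-51,-78,72),(51,-178,72),(-45,20,74),(-45,42,74),(45,42,74),(0,28,93)]
x=fit([(c,px,m,1)],[583,100,-.22])
# held block: foot top corners; body top corner etc
from plan import *
s,cc=np.sin(x[2]),np.cos(x[2]);n=x[:2]+128*np.array([s,-cc]);print("nest",n)
E
```

```text
[583.9 100.9] yaw deg -12.6
[[-0.7, 0.2], [-0.5, 0.0], [-0.3, -0.2], [2.1, -0.2], [0.3, -0.2], [0.3, -0.6], [-0.1, 3.7]]
nest [556.00658118 -24.02836458]
```

```bash
python3 - <<'E'
from plan import *
show([551.4,-43.7,118],down(77.35))
E
```

```text
shift in cur tool [  6.08  42.55 -81.03] rotvec [-0.01 -0.04 -0.11] | shift in target tool axes [  5.94  42.57 -81.02]
```

>>> jog_arm(
  deltas="0 2 0 -27 0 0 0;0 2 0 -27 0 0 0;0 2 0 -27 0 0 0;0 0 20 0 0 0 0;0 0 22.5 0 0 0 0;0 0 0 0 0 0 0;0 0 0 0 0 0 0;0 0 0 0 0 0 0;0 0 0 0 0 0 0",
)

```text
time: 6.1
eef_pos: [553.1, -44.3, 120.1]
eef_rot: [0.703, -0.077, 0.079, -0.703]
ft_force: [1.1, -0.2, -4.1]
opening: 41.3
```

```bash
python3 - <<'E'
from plan import *
import pickle
c=robot.calibration("wrist");a=robot.get_image("wrist");p,R=cur();s=robot.state();print(p,s["time"],s["ft_force"],s["opening"])
cv2.imwrite("pics/w4.png",a[:,:,::-1])
crop(a,215,100,210,190,3.8,"pics/w4a.png")
show([551.4,-43.7,103.4],down(77.35))
E
```

```text
[553.00934306 -44.48778817 119.97726781] 6.15 [-0.03037409  0.2829107  -4.37580886] 40.82996191833246
shift in cur tool [-1.78 16.57  0.41] rotvec [-0.   -0.08  0.12] | shift in target tool axes [-1.74 16.58  0.42]
```

View pics/w4a.png

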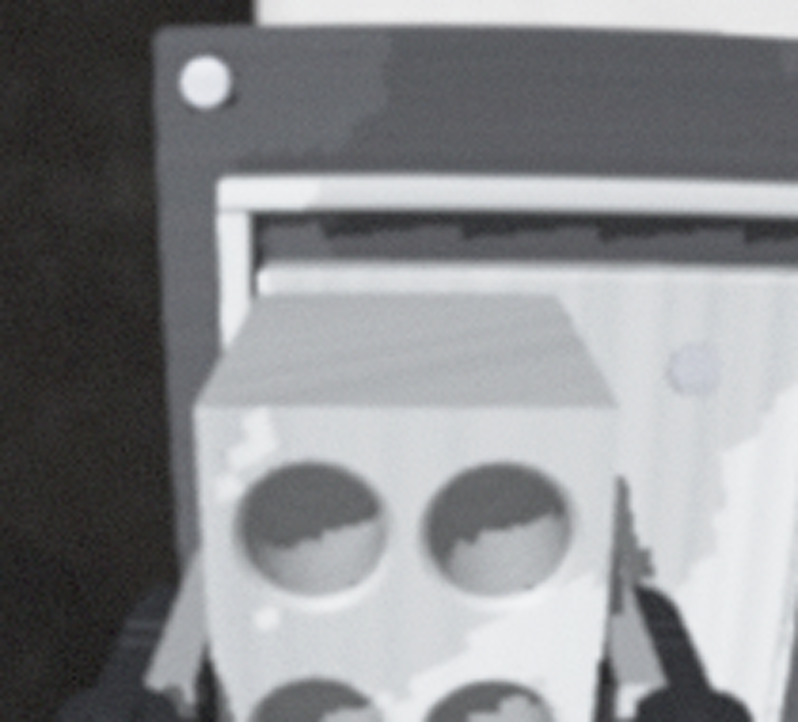

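>>> jog_arm(
  deltas="0 -1.7 5 0.4 0 0 0;0 0 5 0 0 0 0;0 0 4 0 0 0 0;0 0 2 0 0 0 0;0 0 0 0 0 0 0;0 0 0 0 0 0 0;0 0 0 0 0 0 0",
)

```text
time: 6.85
eef_pos: [550.1, -43.9, 103.4]
eef_rot: [-0.703, 0.079, -0.078, 0.703]
ft_force: [-5.0, -1.2, 5.6]
opening: 41.4
```

```bash
python3 - <<'E'
from plan import *
import pickle
c=robot.calibration("wrist");a=robot.get_image("wrist");p,R=cur();s=robot.state();print(p,s["time"],s["ft_force"],s["opening"])
crop(a,215,100,210,190,3.8,"pics/w5a.png")
show([551.4,-43.7,103.4],down(77.35))
E
```

```text
[550.11393061 -43.90369967 103.35451007] 6.9 [-4.90338976 -0.44082777  5.95433433] 41.22756883578654
shift in cur tool [ 1.21 -0.05  0.48] rotvec [-0.01 -0.12 -0.02] | shift in target tool axes [ 1.21 -0.05  0.48]
```

View pics/w5a.png

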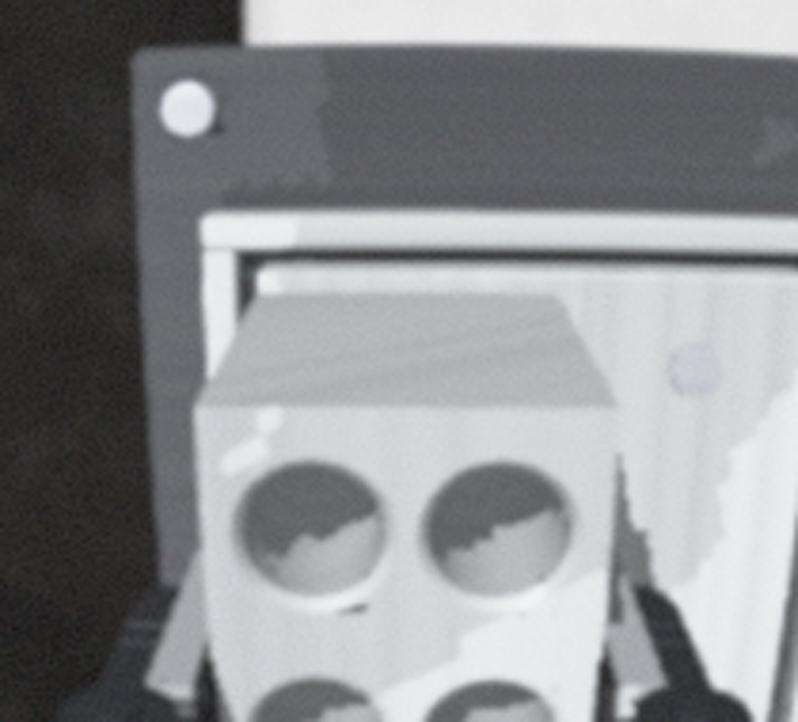

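>>> jog_arm(
  deltas="0.7 0 0 0 0 0 0;0.8 0 0 0 0 0 0;0.8 0 0 0 0 0 0;0.8 0 0 0 0 0 0;0.8 0 0 0 0 0 0;0.8 0 -15 0 0 0 0;0.8 0 -30 0 0 0 0;0.8 0 -40 0 0 0 0;0.8 0 -40 0 0 0 0;0.8 0 0 0 0 0 0;0.8 0 0 0 0 0 0",
)

```text
time: 8.0
eef_pos: [551.4, -44.1, 228.9]
eef_rot: [0.703, -0.078, 0.08, -0.703]
ft_force: [-0.3, -0.4, -0.8]
opening: 68.1
```

```bash
python3 - <<'E'
from plan import *
import pickle
c=robot.calibration("wrist");a=robot.get_image("wrist");p,R=cur();s=robot.state();print(p,s["time"],s["ft_force"],s["opening"])
pickle.dump((c,p,R.as_quat()),open("pics/w6.pkl","wb"))
cv2.imwrite("pics/w6.png",a[:,:,::-1])
crop(a,220,130,250,150,3.2,"pics/w6a.png")
E
```

```text
[550.49715063 -43.91681205 227.44855813] 8.05 [ 0.49258225 -0.58966305 -0.39394413] 68.28518846355297
```

View pics/w6a.png

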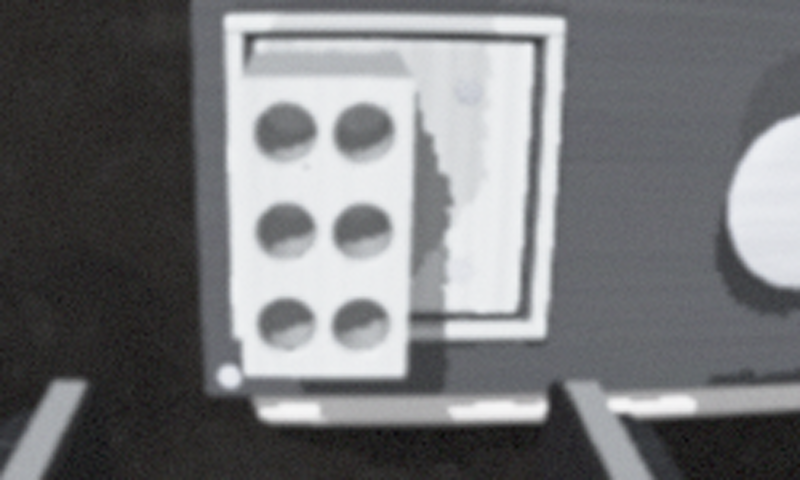

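```bash
python3 - <<'E'
from plan import *
print(robot.state()["q"])
show([481.9,-340.1,200],down(24.3))
E
```

```text
[-2.25026822e-01  2.73519953e-01 -4.46074879e-02  1.25263278e+00
  8.37581245e-05 -2.26342084e-03]
shift in cur tool [  -1.47   27.42 -304.02] rotvec [-1.000e-02  5.294e+01 -0.000e+00] | shift in target tool axes [ 241.71   27.45 -184.4 ]
```

>>> jog_arm(
  deltas="0.8 0 0 -43.4 0 0 0;0.8 0 0 -43.4 0 0 0;0.8 0 0 -43.4 0 0 0;0.8 0 0 -43.4 0 0 0;0.8 0 0 -43.4 0 0 0;0.8 0 0 -43.4 0 0 0;0.8 0 0 -43.4 0 7.5 0;0.8 0 5 0 0 7.5 0;0.8 0 5 0 0 7.5 0;0.8 0 5 0 0 7.5 0;0.8 0 5 0 0 7.5 0;0.8 0 5 0 0 7.5 0",
)

```text
time: 9.25
eef_pos: [482.5, -339.5, 200.2]
eef_rot: [-0.618, 0.345, -0.342, 0.619]
ft_force: [1.1, 0.2, -0.5]
opening: 68.1
```

>>> jog_arm(
  deltas="0.8 0 0 0 0 7.9 0;0.8 0 0 0 0 0 0;0.8 0 0 0 0 0 0;0.8 0 0 0 0 0 0",
)

```text
time: 9.65
eef_pos: [483.2, -340.0, 202.1]
eef_rot: [-0.594, 0.383, -0.382, 0.595]
ft_force: [0.5, 0.6, 0.3]
opening: 68.6
```

```bash
python3 - <<'E'
from plan import *
import pickle
c=robot.calibration("wrist");a=robot.get_image("wrist");p,R=cur();s=robot.state();print(p,s["time"],s["ft_force"],s["opening"])
pickle.dump((c,p,R.as_quat()),open("pics/w7.pkl","wb"))
cv2.imwrite("pics/w7.png",a[:,:,::-1])
show([481.9,-340.1,200],down(24.3))
q=proj(c,[[470,-314,5]],1)[0];print(q)
E
```

```text
[ 483.32931415 -340.10929126  202.36238463] 9.7 [ 0.20810378 -0.34432627  0.02954502] 68.31038866415456
shift in cur tool [-0.6   2.36 -1.3 ] rotvec [ 0.01  0.14 -0.04] | shift in target tool axes [-0.6   2.36 -1.3 ]
[319.86745896 151.80197479]
```

View pics/w7.png

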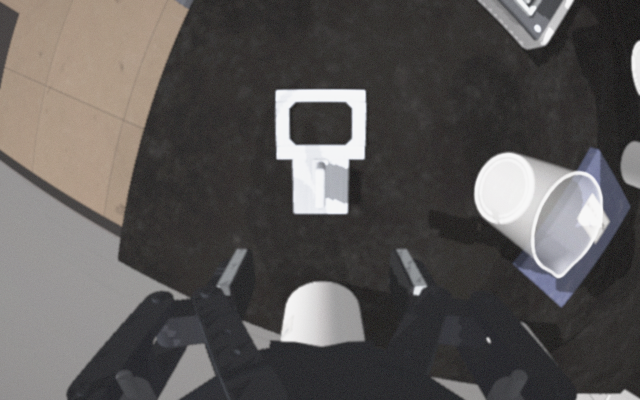

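```bash
python3 - <<'E'
from plan import *
a=cv2.imread("pics/w7.png")[:,:,::-1]
crop(a,265,80,115,145,5.5,"pics/w7c.png")
E
```

```text
(no output)
```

View pics/w7c.png

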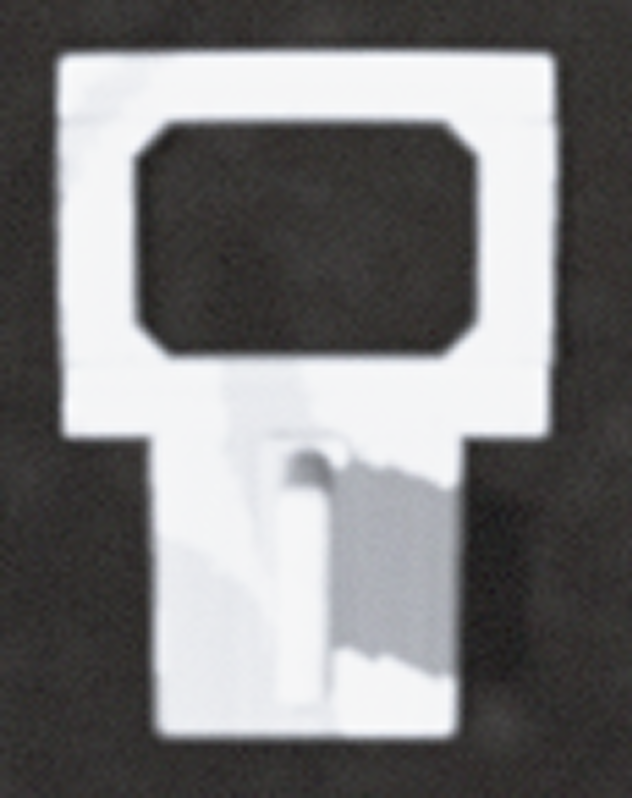

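```bash
python3 - <<'E'
from fit import *
from plan import *
import pickle
c,p,q=pickle.load(open("pics/w7.pkl","rb"))
px=full([(57,52),(556,52),(157,738),(457,738),(306,120),(306,357),(135,240),(479,240)],265,80,5.5)
m=[(-47,68,5),(47,68,5),(-30,-68,5),(30,-68,5),(0,55.5,5),(0,8.5,5),(-34,32,5),(34,32,5)]
x=fit([(c,px,m,1)],[470,-314,.42])
s,cc=np.sin(x[2]),np.cos(x[2]);f=x[:2]+28*np.array([s,-cc]);print("fin",f)
print(full([(301,595)],265,80,5.5),proj(c,[[*f,50]],1))
show([*f,32],down(np.degrees(x[2])))
E
```

```text
[ 470.9 -314.8] yaw deg 24.47
[[0.5, 0.9], [-0.6, 0.8], [0.6, -0.9], [-0.7, -0.8], [0.1, -0.6], [0.1, 0.4], [-1.0, 0.0], [0.8, -0.0]]
fin [ 482.4610761  -340.24067134]
[[319.31818182 187.77272727]] [[320.1382019  188.73122412]]
shift in cur tool [-1.3000e-01  1.7036e+02 -8.2000e-01] rotvec [ 0.01 -0.03 -0.04] | shift in target tool axes [ -0.24 170.36  -0.84]
```

>>> jog_arm(
  deltas="0.6 -0.2 30 -0.8 0 0 0;0.6 0 45 0 0 0 0;0.6 0 45 0 0 0 0;0.6 0 40 0 0 0 0;0.6 0 16 0 0 0 0;0.6 0 0 0 0 0 0;0.6 0 0 0 0 0 0;0.6 0 0 0 0 0 0",
  newtons=100,
)

```text
time: 10.5
eef_pos: [483.8, -341.4, 28.6]
eef_rot: [0.594, -0.382, 0.384, -0.594]
ft_force: [-0.1, -0.4, 0.8]
opening: 51.0
```

```bash
python3 - <<'E'
from plan import *
p,R=cur();s=robot.state();print(p,s["time"],s["ft_force"],s["opening"])
show([482.46,-340.24,25],down(24.47))
E
```

```text
[ 483.80029809 -341.42220476   28.57517282] 10.5 [-0.06462628 -0.35885184  0.75742057] 50.98795949650609
shift in cur tool [-1.64  3.57 -0.74] rotvec [-0.08 -0.11  0.17] | shift in target tool axes [-1.63  3.58 -0.73]
```

>>> jog_arm(
  deltas="0.6 -1.6 3.5 -0.7 0 0 0;0.6 0 0 0 0 0 0;0 0 0 0 0 0 0;0 0 0 0 0 0 0;0 0 0 0 0 0 0;0 0 0 0 0 0 0;0 0 0 0 0 0 0;0 0 0 0 0 0 0;0 0 0 0 0 0 0;0 0 0 0 0 0 0",
  newtons=100,
)

```text
time: 11.5
eef_pos: [481.6, -339.3, 23.6]
eef_rot: [-0.594, 0.383, -0.384, 0.594]
ft_force: [-1.3, 1.1, 5.5]
opening: 9.0
```

```bash
python3 - <<'E'
from plan import *
p,R=cur();s=robot.state();print(p,s["time"],s["ft_force"],s["opening"])
show([482.46,-340.24,25],down(24.47))
E
```

```text
[ 481.57529228 -339.32378654   23.61729403] 11.5 [-1.28369465  1.10811192  5.51397527] 8.992641402512524
shift in cur tool [ 1.2  -1.38  0.43] rotvec [-0.02 -0.13  0.03] | shift in target tool axes [ 1.2  -1.38  0.43]
```

>>> jog_arm(
  deltas="0 0 -8 0 0 0 0;0 0 -12 0 0 0 0;0 0 -20 0 0 0 0;0 0 -30 0 0 0 0;0 0 -30 0 0 7.4 0;0 0 -30 0 0 7.4 0;0 0 -30 0 0 7.4 0;0 0 0 0 0 7.4 0;0 0 0 0 0 7.5 0;0 0 0 0 0 0 0;0 0 0 0 0 0 0",
)

```text
time: 12.6
eef_pos: [481.1, -339.1, 183.4]
eef_rot: [-0.442, 0.552, -0.552, 0.442]
ft_force: [-0.3, -0.4, -1.6]
opening: 9.0
```

```bash
python3 - <<'E'
from plan import *
p,R=cur();s=robot.state();print(p,s["time"],s["ft_force"],s["opening"],s["q"])
show([576.3,67.9,185],down(-12.65))
E
```

```text
[ 481.09557847 -339.06587753  183.3694665 ] 12.6 [-0.34792057 -0.43482535 -1.59751635] 9.008849732937922 [-7.50293109e-01  3.61967033e-01 -2.99605874e-02  1.17930186e+00
  4.69675371e-05  1.04030771e+00]
shift in cur tool [-417.93   -1.52    4.18] rotvec [ 0.02  0.06 -0.01] | shift in target tool axes [-417.94   -1.63    3.77]
```

>>> jog_arm(
  deltas="0 -20 0 0 0 0 0;0 -40 0 0.5 0 0 0;0 -43 0 0.5 0 0 0;0 -43 0 0.5 0 0 0;0 -43 0 0.5 0 0 0;0 -43 0 0.5 0 0 0;0 -43 0 0.5 0 0 0;0 -43 0 0.5 0 0 0;0 -40 0 0.5 0 0 0;0 -35 0 0 0 0 0;0 -15 0 0 0 0 0;0 -10 0 0 0 0 0",
)

```text
time: 13.8
eef_pos: [577.5, 68.8, 183.0]
eef_rot: [-0.442, 0.552, -0.552, 0.442]
ft_force: [0.5, -0.5, -2.2]
opening: 9.0
```

>>> jog_arm(
  deltas="0 0 0 0 0 0 -7.6;0 0 0 0 0 0 -7.6;0 0 0 0 0 0 -7.7;0 0 0 0 0 0 0;0 0 0 0 0 0 0;0 0 0 0 0 0 0",
)

```text
time: 14.4
eef_pos: [577.7, 66.4, 183.6]
eef_rot: [0.541, -0.455, 0.629, -0.323]
ft_force: [1.0, 0.7, -1.8]
opening: 8.8
```

```bash
cat >> plan.py <<'E'
STUD=np.array([583.7,100.7]);YAW=-12.65
def setstud(x,y,yaw):
    global STUD,YAW
    STUD=np.array([x,y]);YAW=yaw
OFF=(82.3,-23.6) # TCP->eye front inner edge (plate y,z)
def toolR(th):
    return down(YAW)*Ro.from_rotvec([0,0,-th])
def target(Iy,Iz,th,x=0):
    c,s=np.cos(th),np.sin(th)
    ty=Iy-(OFF[0]*c+OFF[1]*s);tz=66+Iz-(-OFF[0]*s+OFF[1]*c)
    a=np.radians(YAW);xs=np.array([np.cos(a),np.sin(a)]);ys=np.array([-np.sin(a),np.cos(a)])
    return np.r_[STUD+x*xs+ty*ys,tz],toolR(th)
def where():
    p,R=cur();a=np.radians(YAW);xs=np.array([np.cos(a),np.sin(a)]);ys=np.array([-np.sin(a),np.cos(a)])
    m=R.as_matrix();py=-m[:,0];th=np.arcsin(-py[2]);hd=np.degrees(np.arctan2(m[1,2],m[0,2]))
    c,s=np.cos(th),np.sin(th);d=p[:2]-STUD
    print("x %.2f Iy %.2f Iz %.2f tilt %.3f yawerr %.2f"%(d@xs,d@ys+OFF[0]*c+OFF[1]*s,p[2]-66-OFF[0]*s+OFF[1]*c,th,hd-YAW), "roll",round(np.degrees(np.arcsin(m[2,2])),2))
E
python3 - <<'E'
from plan import *
import pickle
c=robot.calibration("wrist");a=robot.get_image("wrist");p,R=cur();s=robot.state();print(p,s["time"],s["ft_force"],s["opening"])
pickle.dump((c,p,R.as_quat()),open("pics/w8.pkl","wb"))
cv2.imwrite("pics/w8.png",a[:,:,::-1])
where();show(*target(33,75,.4))
E
```

```text
[577.67710566  66.27530668 183.93955122] 14.45 [-0.15474665 -0.65958063 -1.84624162] 8.800261486490886
x 1.66 Iy 31.81 Iz 64.29 tilt 0.398 yawerr -0.22 roll 0.05
shift in cur tool [  3.02 -10.5   -1.66] rotvec [ 0.04 -0.23 -0.12] | shift in target tool axes [  3.03 -10.49  -1.66]
```

View pics/w8.png

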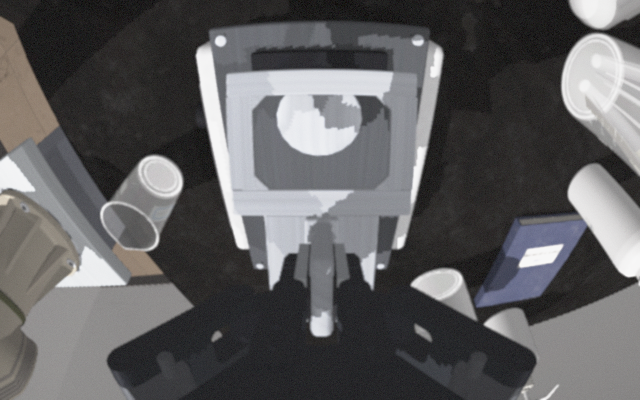

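```bash
python3 - <<'E'
from plan import *
a=cv2.imread("pics/w8.png")[:,:,::-1]
crop(a,195,15,255,205,3.1,"pics/w8c.png")
E
```

```text
(no output)
```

View pics/w8c.png

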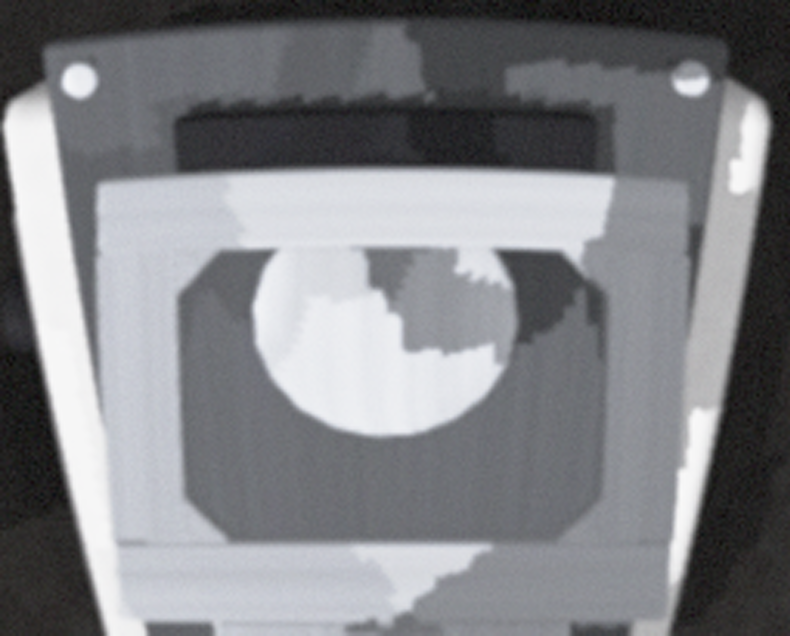

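```bash
cat > hand.py <<'E'
from fit import *
from plan import *
def handfit(c,p,R,px,m,fix=None):
    px=np.array(px)
    m=np.array(m,float)
    def T(v,pts):
        # plate pts -> tool: tool x=-plate y, tool y=-plate z, tool z=plate x ; nominal origin at plate (x0,-26.8,23.6)
        dx,ty,tz,th=v;c_,s_=np.cos(th),np.sin(th)
        Y=pts[:,1]-ty; Z=pts[:,2]-tz
        Y,Z=c_*Y+s_*Z,-s_*Y+c_*Z
        return R.apply(np.c_[-Y,-Z,pts[:,0]+dx])+p
    f=lambda v:(proj(c,T(v,m),1)-px).ravel()
    r=least_squares(f,[0,-26.8,23.6,0],x_scale=[1,1,1,.02],loss="soft_l1")
    print("dx,TCP y,z in plate, extra tilt",np.round(r.x,3));print(np.round(f(r.x).reshape(-1,2),1).tolist())
    print("nominal resid",np.round(f([0,-26.8,23.6,0]).reshape(-1,2),1).tolist())
    return r.x
def studfit(c,px,g,free=True):
    # px: points on head rim (top z=93 outline); least squares of circle
    def f(v):
        a=np.linspace(0,2*np.pi,721);q=proj(c,np.c_[v[0]+28*np.cos(a),v[1]+28*np.sin(a),0*a+93],1)
        return [np.min(np.hypot(*(q-t).T))*np.sign(np.hypot(*(t-q.mean(0)))-np.hypot(*(q[np.argmin(np.hypot(*(q-t).T))]-q.mean(0)))) for t in px]
    r=least_squares(f,g);print("stud",r.x.round(2),np.round(r.fun,2));return r.x
E
python3 - <<'E'
from hand import *
import pickle
c,p,q=pickle.load(open("pics/w8.pkl","rb"));R=Ro.from_quat(q)
F=lambda l:full(l,195,15,3.1)
handfit(c,p,R,F([(98,183),(690,183),(391,250),(391,545)]),[(-47,68,5),(47,68,5),(0,55.5,5),(0,8.5,5)])
studfit(c,F([(252,318),(519,318),(386,437),(272,380),(502,378)]),[583,100])
fit([(c,F([(180,118),(597,112),(386,437)]),[(-45,42,74),(45,42,74),(0,-28,93)],1)],[583,100,-.22])
E
```

```text
dx,TCP y,z in plate, extra tilt [  0.432 -27.104  21.551   0.029]
[[-0.5, 0.1], [-0.5, 0.1], [0.5, -0.2], [0.4, -0.0]]
nominal resid [[-1.7, -0.4], [-0.9, -0.5], [-0.4, -0.6], [-0.4, -0.9]]
stud [584.95 102.06] [-0.19 -0.41  0.04 -0.09  0.15]
[584.9 101.9] yaw deg -12.41
[[-3.1, -0.3], [0.6, 0.3], [0.4, 0.2]]
```

```bash
sed -i 's/^STUD=.*/STUD=np.array([584.5,101.6]);YAW=-12.6/' plan.py; python3 - <<'E'
from plan import *
where();show(*target(34,35,.4))
E
```

```text
x 1.05 Iy 30.76 Iz 64.29 tilt 0.398 yawerr -0.27 roll 0.05
shift in cur tool [-14.38  25.58  -1.09] rotvec [ 0.06 -0.27 -0.12] | shift in target tool axes [-14.44  25.55  -1.05]
```

>>> jog_arm(
  deltas="0 -3.5 6 -0.3 0 0 0;0 -3.6 6.5 -0.3 0 -0.2 0;0 -3.7 6.5 -0.3 0 0 -0.1;0 -3.6 6.5 -0.2 0 0 0;0 0 0 0 0 0 0;0 0 0 0 0 0 0;0 0 0 0 0 0 0",
)

```text
time: 15.15
eef_pos: [577.4, 71.2, 154.4]
eef_rot: [0.544, -0.453, 0.628, -0.323]
ft_force: [-0.6, -0.6, -1.8]
opening: 8.3
```

```bash
python3 - <<'E'
from plan import *
import pickle
c=robot.calibration("wrist");a=robot.get_image("wrist");p,R=cur();s=robot.state();print(p,s["time"],s["ft_force"],s["opening"])
pickle.dump((c,p,R.as_quat()),open("pics/w9.pkl","wb"))
cv2.imwrite("pics/w9.png",a[:,:,::-1])
crop(a,195,15,255,205,3.1,"pics/w9c.png")
where();show(*target(34,15,.4))
E
```

```text
[577.49293392  71.19169031 154.52013013] 15.2 [-0.1578486  -0.2974233  -1.62190352] 8.588583085514372
x -0.20 Iy 35.35 Iz 34.66 tilt 0.401 yawerr 0.03 roll -0.04
shift in cur tool [-6.41 18.72  0.22] rotvec [0.03 0.05 0.07] | shift in target tool axes [-6.39 18.72  0.2 ]
```

View pics/w9c.png

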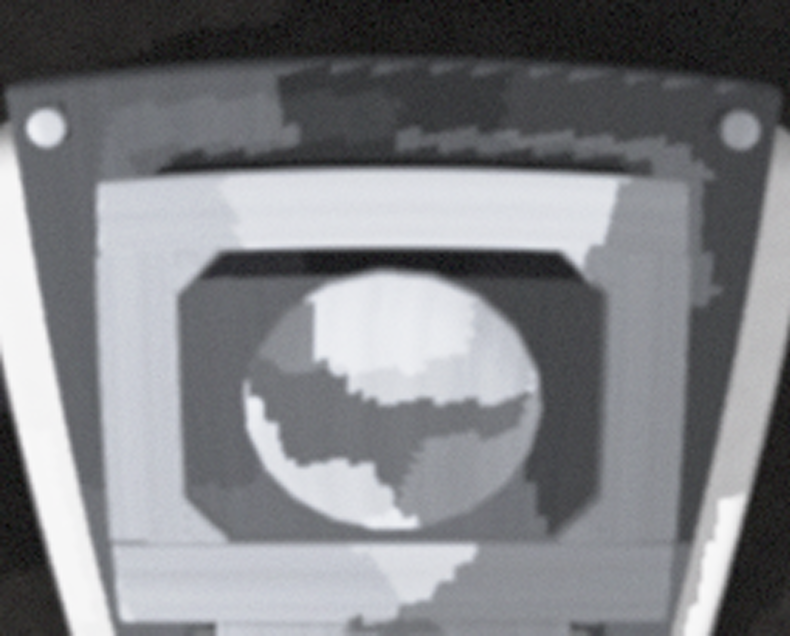

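```bash
python3 - <<'E'
from hand import *
import pickle
c,p,q=pickle.load(open("pics/w9.pkl","rb"));R=Ro.from_quat(q)
F=lambda l:full(l,195,15,3.1)
handfit(c,p,R,F([(97,183),(690,183),(391,250),(391,544)]),[(-47,68,5),(47,68,5),(0,55.5,5),(0,8.5,5)])
studfit(c,F([(243,388),(543,398),(393,269),(393,531),(312,300),(478,298),(280,488),(508,482)]),[584,101])
E
```

```text
dx,TCP y,z in plate, extra tilt [ 4.0300e-01 -2.6525e+01  2.2761e+01  1.2000e-02]
[[-0.4, 0.1], [-0.4, 0.1], [0.4, -0.2], [0.4, -0.0]]
nominal resid [[-1.4, -0.9], [-1.0, -1.0], [-0.5, -1.2], [-0.4, -1.2]]
stud [584.75 101.58] [-0.15 -0.37  1.01 -0.78 -2.12 -0.87 -0.46 -1.3 ]
```

>>> jog_arm(
  deltas="0 -1.6 4.7 0 0 0 0;0 -1.6 4.7 0.1 0 0 0;0 -1.6 4.7 0.1 0 0 0;0 -1.6 4.6 0 0 0 0;0 0 0 0 0 0 0;0 0 0 0 0 0 0;0 0 0 0 0 0 0",
)

```text
time: 15.9
eef_pos: [577.2, 69.7, 134.7]
eef_rot: [0.544, -0.453, 0.629, -0.323]
ft_force: [-0.3, 0.3, -2.5]
opening: 8.8
```

```bash
python3 - <<'E'
from plan import *
s=robot.state();print(s["eef_pos"],s["time"],s["ft_force"],s["opening"])
where();show(*target(34,15,.4));show(*target(9.5,15,.4))
E
```

```text
[577.23076521  69.65538337 134.66795679] 15.9 [-0.31066499  0.3118249  -2.48483313] 8.84564204596529
x -0.13 Iy 33.78 Iz 14.80 tilt 0.401 yawerr 0.02 roll -0.06
shift in cur tool [-0.09 -0.17  0.13] rotvec [0.05 0.04 0.07] | shift in target tool axes [-0.09 -0.17  0.13]
shift in cur tool [22.46  9.4   0.12] rotvec [0.05 0.04 0.07] | shift in target tool axes [22.48  9.37  0.13]
```

>>> jog_arm(
  deltas="0 3.7 1.5 0 0 0 0;0 3.8 1.6 0 0 0 0;0 3.7 1.5 0 0 0 0;0 0 0 0 0 0 0;0 0 0 0 0 0 0",
)

```text
time: 16.4
eef_pos: [574.4, 57.6, 134.7]
eef_rot: [0.544, -0.453, 0.629, -0.323]
ft_force: [-0.2, 0.0, -2.5]
opening: 9.3
```

```bash
python3 - <<'E'
from plan import *
where();a=robot.get_image("wrist");crop(a,195,15,255,205,3.1,"pics/w10c.png");s=robot.state();print(s["time"],s["ft_force"])
crop(robot.get_image("scene"),265,130,120,90,6,"pics/s10.png")
show(*target(9.5,15,.4))
E
```

```text
x -0.27 Iy 21.40 Iz 14.88 tilt 0.401 yawerr -0.01 roll -0.07
16.45 [ 0.71073023  0.30003208 -1.1209496 ]
shift in cur tool [11.29  4.66  0.22] rotvec [0.06 0.04 0.07] | shift in target tool axes [11.3   4.65  0.22]
```

View pics/w10c.png

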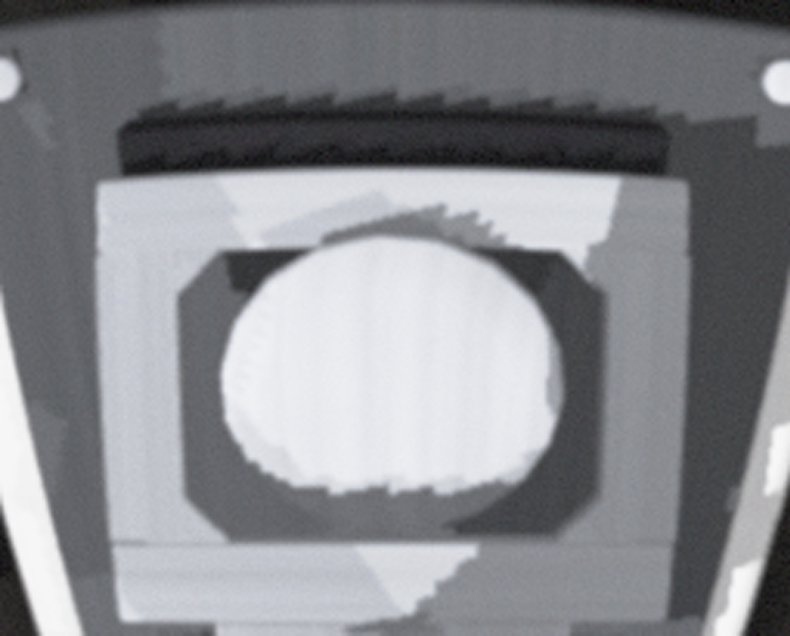

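View pics/s10.png

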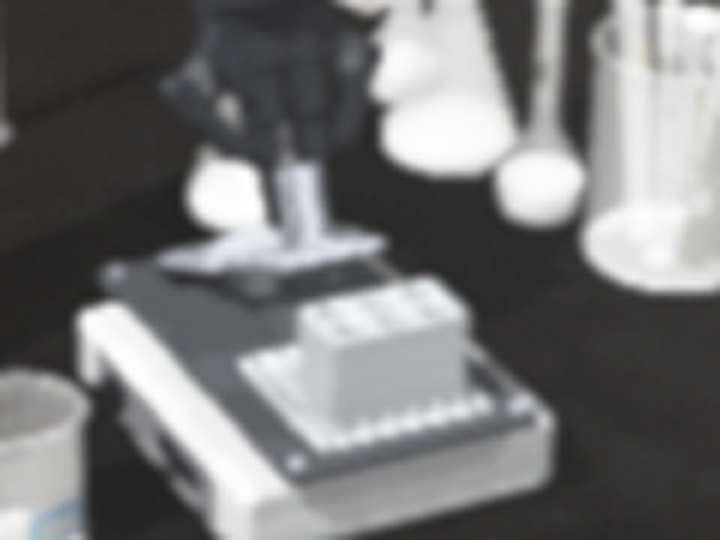

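>>> jog_arm(
  deltas="0 3.8 1.5 0 0 0 0;0 3.8 1.6 0.1 0 0 0;0 3.7 1.6 0.1 0 0 0;0 0 0 0 0 0 0;0 0 0 0 0 0 0;0 0 0 0 0 0 0",
)

```text
time: 17.1
eef_pos: [572.0, 45.9, 134.7]
eef_rot: [0.544, -0.453, 0.628, -0.323]
ft_force: [0.2, 0.4, -2.5]
opening: 9.0
```

```bash
python3 - <<'E'
from plan import *
where();a=robot.get_image("wrist");crop(a,195,15,255,205,3.1,"pics/w11c.png");s=robot.state();print(s["time"],s["ft_force"])
p,R=cur()
for th,z in ((.3,14),(.2,12.5),(.1,11),(0,10)):
    t=target(9.5,z,th);show(*t,p,R);p,R=t
E
```

```text
x -0.02 Iy 9.44 Iz 14.87 tilt 0.401 yawerr 0.02 roll -0.07
17.15 [-0.25357944  0.71369246 -1.59603276]
shift in cur tool [1.62 9.23 0.06] rotvec [0.06 0.05 5.8 ] | shift in target tool axes [2.55 9.02 0.06]
shift in cur tool [1.5  9.77 0.  ] rotvec [-0.   -0.    5.73] | shift in target tool axes [2.47 9.57 0.  ]
shift in cur tool [ 1.65  9.8  -0.  ] rotvec [-0.    0.    5.73] | shift in target tool axes [ 2.62  9.59 -0.  ]
shift in cur tool [1.85 9.33 0.  ] rotvec [0.   0.   5.73] | shift in target tool axes [2.77 9.1  0.  ]
```

View pics/w11c.png

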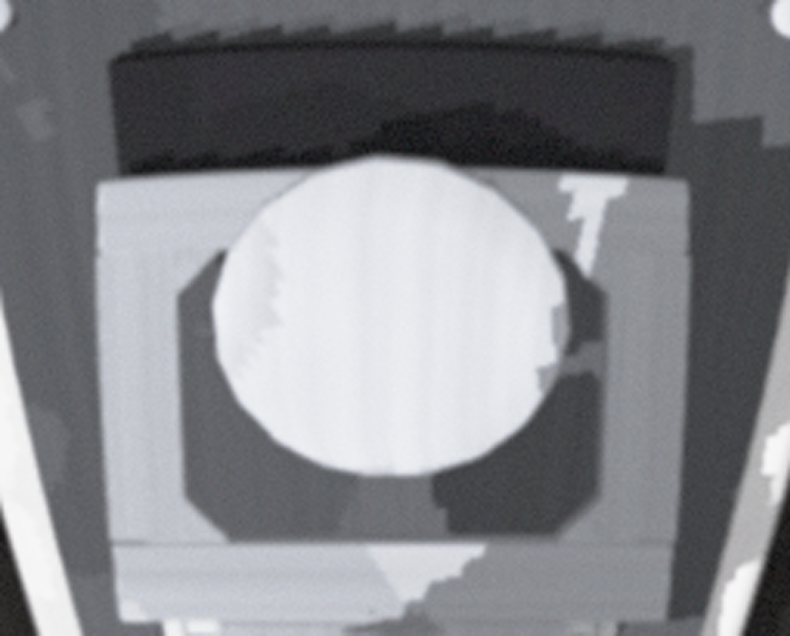

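>>> jog_arm(
  deltas="0 0.8 4.6 0 0 0 2.9;0 0.8 4.6 0 0 0 2.9;0 0.8 4.9 0 0 0 2.9;0 0.8 4.9 0 0 0 2.8;0 0 0 0 0 0 0;0 0 0 0 0 0 0",
)

```text
time: 17.75
eef_pos: [569.9, 36.8, 117.9]
eef_rot: [0.496, -0.505, 0.593, -0.384]
ft_force: [0.2, 0.5, -2.3]
opening: 9.2
```

```bash
python3 - <<'E'
from plan import *
where();a=robot.get_image("wrist");crop(a,195,15,255,205,3.1,"pics/w12c.png");s=robot.state();print(s["time"],s["ft_force"])
p,R=cur()
for th,z in ((.15,12),(.1,11),(0.05,10.5),(0,10)):
    t=target(9.5,z,th);show(*t,p,R);p,R=t
E
```

```text
x -0.15 Iy 9.46 Iz 12.31 tilt 0.202 yawerr -0.01 roll -0.08
17.8 [ 0.73084796 -0.64692472 -2.61822413]
shift in cur tool [1.37 4.7  0.01] rotvec [0.06 0.04 2.95] | shift in target tool axes [1.61 4.62 0.01]
shift in cur tool [0.93 5.13 0.  ] rotvec [-0.    0.    2.86] | shift in target tool axes [1.18 5.08 0.  ]
shift in cur tool [1.03 4.64 0.  ] rotvec [0.   0.   2.86] | shift in target tool axes [1.26 4.58 0.  ]
shift in cur tool [ 1.05  4.64 -0.  ] rotvec [-0.   -0.    2.86] | shift in target tool axes [ 1.28  4.58 -0.  ]
```

View pics/w12c.png

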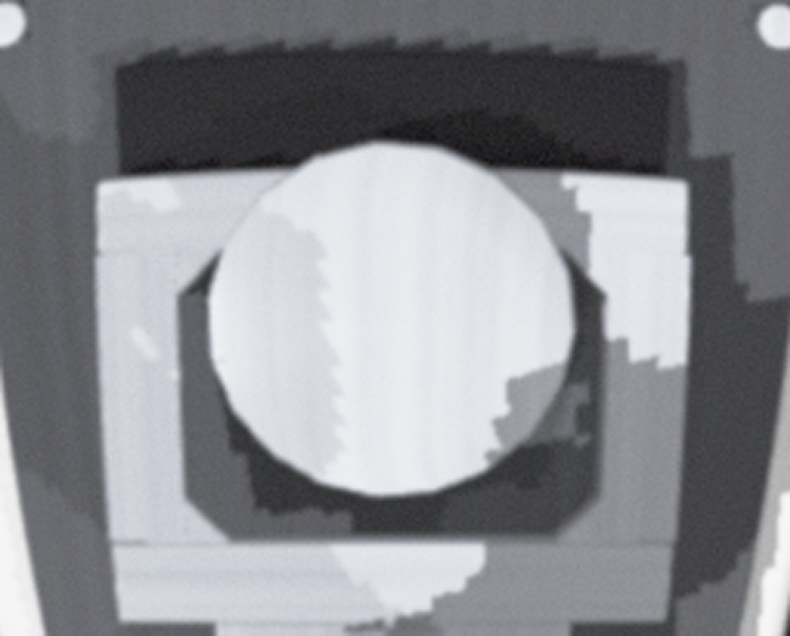

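>>> jog_arm(
  deltas="0 1.3 4.7 0 0 0 2.9;0 0.9 5.1 0 0 0 2.9;0 1 4.6 0 0 0 2.9;0 1 4.6 0 0 0 2.9;0 0 0 0 0 0 0;0 0 0 0 0 0 0",
)

```text
time: 18.4
eef_pos: [568.6, 30.7, 99.5]
eef_rot: [-0.442, 0.552, -0.551, 0.442]
ft_force: [0.1, 0.6, -2.2]
opening: 9.2
```

```bash
python3 - <<'E'
from plan import *
where();a=robot.get_image("wrist");crop(a,195,15,255,205,3.1,"pics/w13c.png");s=robot.state();print(s["time"],s["ft_force"])
crop(robot.get_image("scene"),265,130,120,90,6,"pics/s13.png")
p,R=cur()
for I,z in ((9.5,10),(23.5,10),(23.5,8)):
    t=target(I,z,0);show(*t,p,R);p,R=t
E
```

```text
x -0.07 Iy 9.69 Iz 9.97 tilt -0.000 yawerr 0.02 roll -0.09
18.45 [-0.24883328  1.04328689 -2.80249155]
shift in cur tool [ 0.68  0.13 -0.12] rotvec [ 0.06  0.07 -0.05] | shift in target tool axes [ 0.68  0.13 -0.12]
shift in cur tool [-14.   0.  -0.] rotvec [0. 0. 0.] | shift in target tool axes [-14.   0.  -0.]
shift in cur tool [0. 2. 0.] rotvec [0. 0. 0.] | shift in target tool axes [0. 2. 0.]
```

View pics/w13c.png

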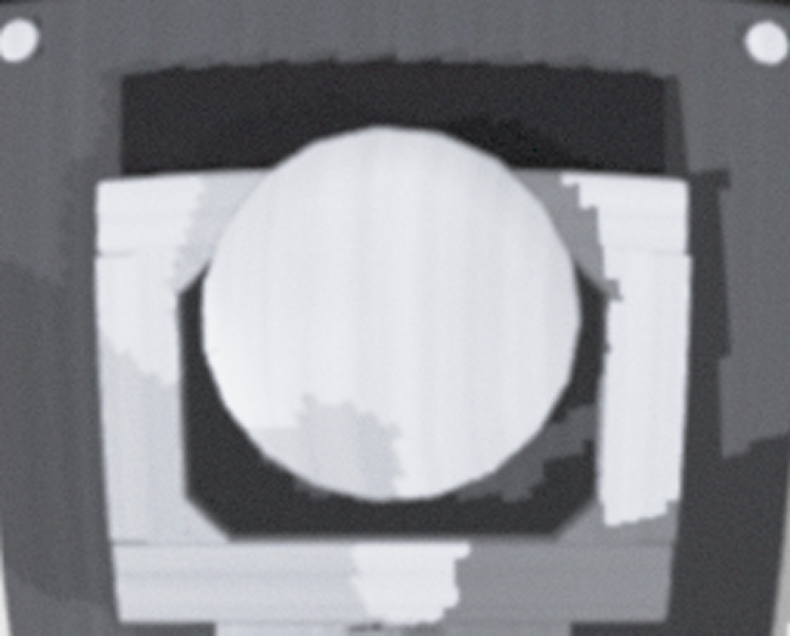

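View pics/s13.png

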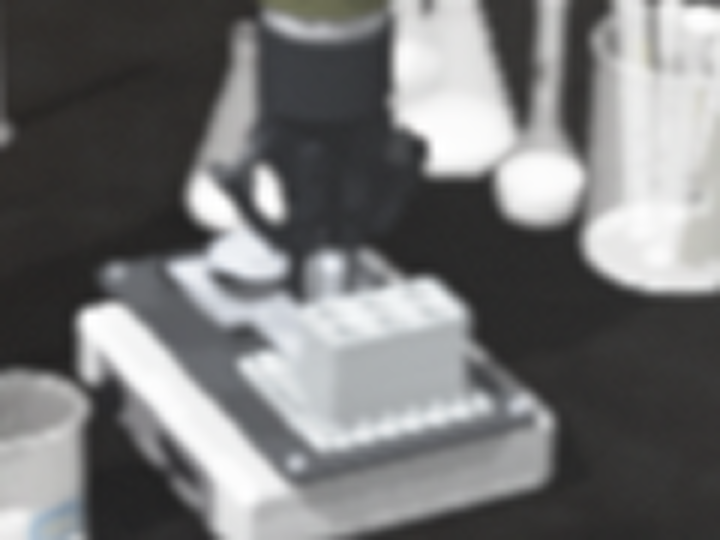

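>>> jog_arm(
  deltas="0 -4 0 0 0 0 0;0 -4.7 0 -0.1 0 0 0;0 -4.7 0 0 0 0 0;0 0 0 0 0 0 0;0 0 0 0 0 0 0;0 0 0 0 0 0 0",
)

```text
time: 19.1
eef_pos: [571.3, 43.8, 99.5]
eef_rot: [-0.442, 0.553, -0.551, 0.442]
ft_force: [-0.3, 0.4, -2.2]
opening: 8.4
```

```bash
python3 - <<'E'
from plan import *
import pickle
where();c=robot.calibration("wrist");a=robot.get_image("wrist");p,R=cur();s=robot.state();print(s["time"],s["ft_force"])
pickle.dump((c,p,R.as_quat()),open("pics/w14.pkl","wb"));cv2.imwrite("pics/w14.png",a[:,:,::-1])
crop(a,195,15,255,205,3.1,"pics/w14c.png")
show(*target(23.5,8,0))
E
```

```text
x -0.26 Iy 23.01 Iz 10.01 tilt -0.002 yawerr 0.03 roll -0.08
19.15 [ 0.17451666 -0.54540578 -1.8476747 ]
shift in cur tool [-0.6   1.91  0.2 ] rotvec [ 0.08  0.01 -0.1 ] | shift in target tool axes [-0.61  1.91  0.2 ]
```

View pics/w14c.png

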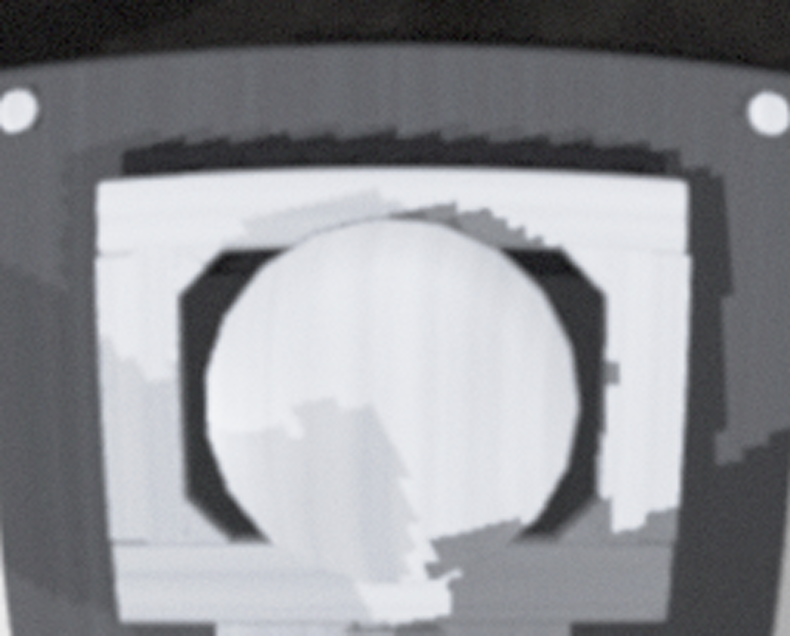

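```bash
python3 - <<'E'
from hand import *
import pickle
c,p,q=pickle.load(open("pics/w14.pkl","rb"));R=Ro.from_quat(q)
F=lambda l:full(l,195,15,3.1)
px=F([(97,183),(690,183),(391,250),(391,544)])
handfit(c,p,R,px,[(-47,68,5),(47,68,5),(0,55.5,5),(0,8.5,5)])
st=studfit(c,F([(206,398),(580,398),(392,218),(300,247),(490,243),(250,515),(545,508)]),[584,101])
pts=[atz(c,*t,66+10+5,True) for t in px]
a=np.radians(YAW)
for t in pts: d=t[:2]-st; print(round(d@[np.cos(a),np.sin(a)],2),round(d@[-np.sin(a),np.cos(a)],2))
E
```

```text
dx,TCP y,z in plate, extra tilt [ 4.4000e-01 -2.6746e+01  2.2718e+01  1.2000e-02]
[[-0.4, 0.1], [-0.4, 0.1], [0.4, -0.2], [0.4, -0.0]]
nominal resid [[-1.4, -0.4], [-1.1, -0.6], [-0.5, -0.7], [-0.5, -0.8]]
stud [584.78 100.5 ] [-0.93 -1.68 -0.68 -1.85 -0.48 -2.82 -2.45]
-47.06 36.16
46.81 36.21
-0.5 23.6
-0.5 -23.44
```

>>> jog_arm(
  deltas="0 -0.2 1 0.3 0 0 0;0 0 0.9 0 0 0 0;0 0 0.3 0 0 0 0;0 0 0 0 0 0 0;0 0 0 0 0 0 0;0 0 0 0 0 0 0",
)

```text
time: 19.75
eef_pos: [571.8, 43.8, 97.6]
eef_rot: [-0.442, 0.552, -0.551, 0.442]
ft_force: [-1.6, -0.2, 3.3]
opening: 8.9
```

```bash
python3 - <<'E'
from plan import *
where();s=robot.state();print(s["time"],s["ft_force"],s["wrist_torque"])
E
```

```text
x 0.20 Iy 23.12 Iz 8.18 tilt -0.002 yawerr 0.01 roll -0.05
19.75 [-1.6054729  -0.15984568  3.34485572] [-0.22494677  0.30634903 -0.01919434]
```

Resting (about 5 N contact). Release gently and rise.

>>> jog_arm(
  deltas="0.1 0 0 0 0 0 0;0.2 0 0 0 0 0 0;0.3 0 0 0 0 0 0;0.4 0 0 0 0 0 0;0.5 0 0 0 0 0 0;0.5 0 0 0 0 0 0;0.5 0 0 0 0 0 0;0.5 0 -10 0 0 0 0;0.5 0 -25 0 0 0 0;0.5 0 -35 0 0 0 0;0.5 0 -35 0 0 0 0;0.5 0 0 0 0 0 0",
)

```text
time: 20.95
eef_pos: [574.9, 43.5, 208.6]
eef_rot: [0.439, -0.55, 0.553, -0.445]
ft_force: [0.2, 0.2, 1.3]
opening: 42.8
```

```bash
python3 - <<'E'
from plan import *
import pickle
where();c=robot.calibration("wrist");a=robot.get_image("wrist");p,R=cur();s=robot.state();print(s["time"],s["ft_force"],s["opening"])
pickle.dump((c,p,R.as_quat()),open("pics/w15.pkl","wb"));cv2.imwrite("pics/w15.png",a[:,:,::-1])
crop(a,215,60,205,225,2.6,"pics/w15c.png")
E
```

```text
x 3.26 Iy 23.58 Iz 119.33 tilt -0.003 yawerr 0.02 roll 0.49
21.0 [ 0.61089757 -0.02045284 -0.28287584] 42.93622435281144
```

View pics/w15.png

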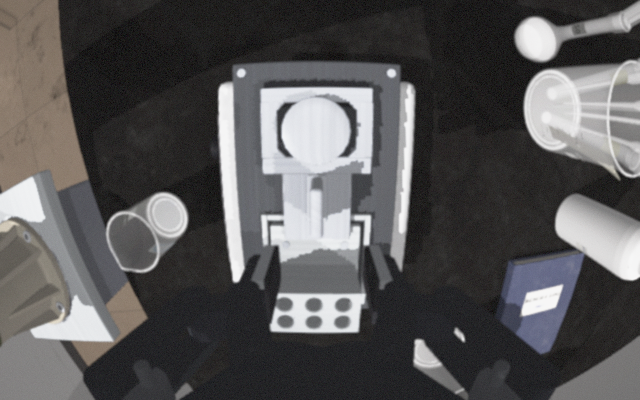

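View pics/w15c.png

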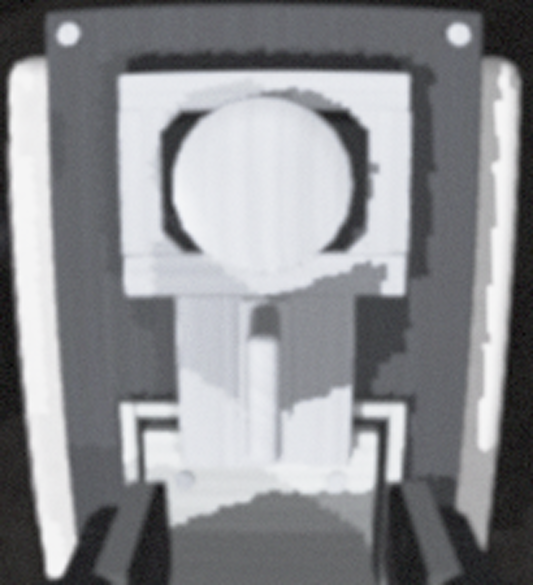

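```bash
python3 - <<'E'
from hand import *
import pickle
c,p,q=pickle.load(open("pics/w15.pkl","rb"))
F=lambda l:full(l,215,60,2.6)
st=studfit(c,F([(172,185),(354,185),(263,96),(202,120),(325,120),(215,258),(318,250)]),[584,101])
pl=fit([(c,F([(118,74),(411,72),(182,466),(353,464)]),[(-47,68,79),(47,68,79),(-30,-68,79),(30,-68,79)],1)],[577,70,-.22])
s,cc=np.sin(pl[2]),np.cos(pl[2]);e=pl[:2]+32*np.array([-s,cc]);d=st-e;print("eye",e,"stud-eye in plate axes",d@[cc,s],d@[-s,cc])
fit([(c,np.r_[F([(119,403),(408,403)])],[(-51,-78,72),(51,-78,72)],1)],[584,101,-.22])
fit([(c,np.r_[F([(147,430),(375,430)])],[(-42,41,74),(42,41,74)],1)],[556,-24,-.22])
E
```

```text
stud [584.69 100.92] [-0.2   0.08 -0.89 -0.98 -0.56 -0.92 -1.66]
[578.7  70.2] yaw deg -12.3
[[0.2, -0.2], [-0.2, -0.3], [0.5, 0.2], [-0.5, 0.5]]
eye [585.48375773 101.42987968] stud-eye in plate axes -0.6693750859099735 -0.6717274965827614
[584.6 100.9] yaw deg -12.73
[[0.7, -0.0], [-0.7, -0.0]]
[555.4 -24.4] yaw deg -12.71
[[-1.3, 0.0], [1.3, 0.0]]
```

>>> jog_arm(
  deltas="0.5 0 -40 0 0 0 0;0.5 0 -40 0 0 0 0;0.5 40 0 0 0 0 0;0.5 40 0 0 0 0 0;0.5 40 0 0 0 0 0;0.5 40 0 0 0 0 0;0.5 40 0 0 0 0 0;0.5 0 0 0 0 0 0;0.5 0 0 0 0 0 0",
)

```text
time: 21.9
eef_pos: [527.6, -152.4, 281.0]
eef_rot: [-0.442, 0.554, -0.551, 0.442]
ft_force: [-0.0, -0.4, -1.6]
opening: 42.7
```

```bash
python3 - <<'E'
from plan import *
a=robot.get_image("scene");cv2.imwrite("pics/s16.png",a[:,:,::-1]);crop(a,265,130,130,95,6,"pics/s16c.png")
a=robot.get_image("top");crop(a,140,120,370,150,2.1,"pics/t16.png");print(robot.state()["time"])
E
```

```text
22.0
```

View pics/s16c.png

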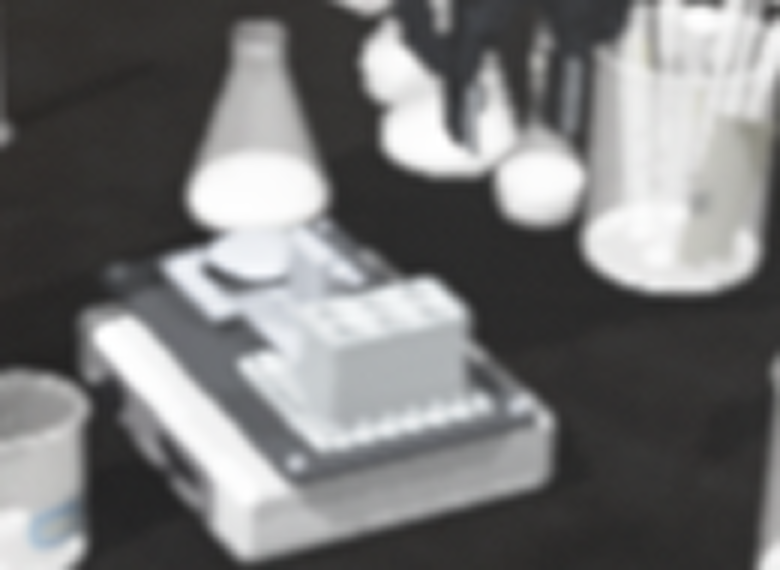

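View pics/t16.png

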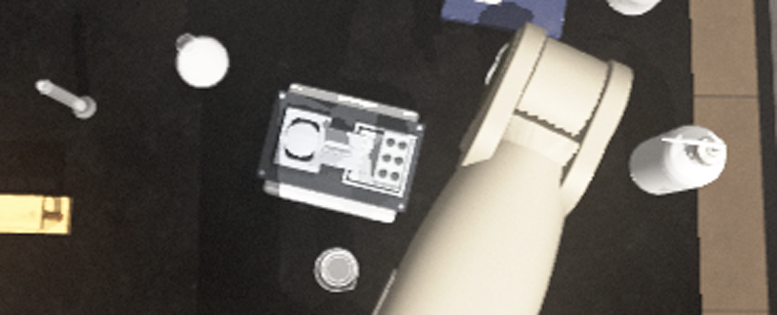

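The plate lies level under the head, the block is seated in the nest, and every bystander the pictures show stands where it was. In the top view the arm hides the 250 ml beaker. Handing in.

```bash
python3 -c "
from bench import robot
print(robot.job_done(), robot.state()['time'])"
```

```text
the job is handed in; nothing more can be done
the job is handed in; nothing more can be done
```

I seated the tube block in the nest with its bare foot towards the stud. The latch plate's front bar then went under the stud head at 0.4 rad. I levelled the plate, slid it until the eye was centred, and released it. The job was handed in at about 22 s of the 61 s allowed, with the gripper well clear of everything.

**Eye on stud:** my last wrist picture puts the stud about 0.7 mm off the middle of the eye in both x and y. The plate was level to about 0.002 rad at release and turned about 0.4° against the nest rails. The tongue lies over the foot and clear of the body.

**Block in nest:** the base sits inside all four rails, within about 1 mm of the nest centre.

**Forces:** no reading I took was above about 8 N.

**Disagreements:** estimates of the stud's position from different pictures differ by 1 to 2 mm, so the centring is only known to about that.

**Bystanders:** by eye, the flask, small beaker, cylinder and wash bottle stand where they were. The arm hid the 250 ml beaker in the final top view. Nothing came near it, but I did not check it again at the end.

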